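# Clamp the drum, gauge its axle tube, show the gauge tip

### The arm

A 7-joint arm with a two-finger parallel gripper is mounted at the origin on the work surface. World frame = base frame: x ahead of the robot, y to its left, z up, the work surface at z = 0. Lengths are in m, angles in rad, forces in N, time in s.
With the tool pointing down it reaches from about 0.4 to 0.9 m from the base axis. Payload 5.5 kg.
Tool frame: the origin (TCP) lies at the very end of the fingers, on their centre line; the grasp point (between the pads) lies 19 mm behind it (bot.hold_point_z is the distance from the TCP to the grasp point, in m); z points along the fingers, x is the direction in which the jaws open and shut, and the axes are right-handed (so a half turn about z gives the same grasp; the last joint's range is limited). The gripper opens to 85 mm and grips with 20 to 120 N. Pads are 22 mm wide; open, the fingers measure 114 mm over their backs; the gripper's body (76 mm by 85 mm) begins 54 mm behind the grasp point. The pads swing forward as they close: fully open they stand 13 mm farther back than shut.
Start: joints at [1.573, 0.501, -0.427, 1.55, 0.221, 1.138, -0.21], TCP at [0.168, -0.628, 0.231] pointing down, gripper open.
Joint ranges: [-2.88, 2.88], [-0.31, 2.03], [-1.54, 1.56], [0.2, 2.42], [-1.41, 4.55], [0.19, 2.02], [-2.57, 2.57]. Speed limits (rad/s): [2.57, 2.57, 3.14, 3.14, 3.14, 3.14, 3.14].

### API

Orientations are given as a 3x3 rotation matrix whose columns are the frame's x, y, z axes.
In Python, from workcell import bot gives the robot as it stands. The module is installed in compiled form; this text tells all that it offers.
- The arm moves only by the tool send_rows, never from a script. Its argument "increments" is a list that holds one entry, the list of rows, each a list of 6 numbers: the shift along the tool's x, y, z in mm, then the turn, a rotation vector about the tool's x, y, z in rad. In form: [[[dx, dy, dz, ax, ay, az], ...]]. A call has 1 to 20 rows; each row shifts and turns the pose as measured when the row begins, along the tool's axes as they then stand; what a row does not reach is not made up. A row lasts 1/8 s, in which the tool goes at most 62.5 mm and 10.7 degrees, less where a joint would pass 70% of its speed; a pose out of reach is approached as far as the arm can. A call with a gripper value outside its range is refused whole. "hand" is the finger opening in mm, from 0 to 85.4, set as the call begins (left out, the last holds). The fingers move at their own pace and stop on an object; "squeeze" is the grip in N (left out, the last holds). Time passes only in rows, so rows that do not move let the fingers close. It gives the time, the measured TCP pose, the force and the opening at its end, in the units of the state.
- bot.observe(): the state, without advancing time (a new reading comes with each control period).
- bot.snapshot(name): name is "scene" or "top" or "wrist"; returns a dict with "pixels" (480x640x3 uint8, blue, green, red), "depth" (480x640 float32, m along the optical axis (not along the pixel's ray), 0 where there is no reading), "fx", "fy", "cx", "cy" (pixels), "R" (3x3) and "t" (3): a world point X has camera coordinates R X + t. Camera axes: x right, y down, z forward; pixel columns grow to the right and rows downward; lengths in m; the calibration is good to about 2 mm. The wrist camera is an equidistant fisheye: a pixel r from the principal point sees the ray r / f radians off the axis. A picture is of the moment at which its call begins.
- bot.sign_off(): hands the job in, once; it reports no verdict.
The state is a dict: "time": time; "qpos": joint angles; "dq": joint speeds; "joint_torque": joint torques, N m; "eef_pos": TCP position; "tcp_rot": TCP orientation; "force": force on the tool from outside, world axes, zero at the start; "wrist_torque": the same for the moment, N m; "opening": finger opening in m.
Only numpy, scipy, OpenCV 4.12 (cv2) and the standard library are available. Lean on these libraries where they do the work, as an engineer would, in place of code of your own. Each camera call takes 0.05 s, during which the arm holds its last target.

### The job

The prayer wheel drum already lies in its cradle: swing the red-handled clamp fully down over it. Then take the gauge rod by its blue handle, ease it gently into the drum's axle tube until the brass collar stops against the mouth, draw it right out again, and hold it level with its tip about 40 mm in front of the middle of the magnifier lens, on the robot's side. Finish like that, still holding the rod still in the air with nothing else touching it; leave the other things on the plate where they are.

Things in the scene. Friction and masses are not known exactly. Their poses are not given: they have to be found in the camera images.
- cradle: Fixed grey cradle on the iron plate (plate top 12 mm above the table) with a level tarnished brass drum (diameter 70, length 80 mm) along its y axis, 70 mm above its underside. Origin: centre of the underside, below the drum's middle. +y points out of the axle tube's mouth (the green drum band is at the other end); the clamp is hinged on the +x side, its handle comes down on the -x side.
- tube_mouth (a point): Centre of the open mouth of the brass axle tube, on the drum's axis, 75 mm from the drum's middle along the cradle's +y; axes as the cradle's. The tube stands 35 mm out of the drum's end; bore 13 mm, widening like a funnel over the last 12 mm to about 23 mm at the mouth (outer rim 31 mm); 75 mm deep. The rod goes in along -y.
- clamp (a joint): Clamp hinge, rad: 0 = fully down on the drum, grows as it is lifted (starts between 0.7 and 1.2, limit 1.35). Stiff: it stays where it is left and takes about 2 to 3 N at the handle. The hinge runs along the cradle's y axis through point clamp_hinge.
- clamp_hinge (a point): Point on the clamp's hinge axis, 60 mm to the cradle's +x of the drum's axis and 112 mm above the cradle's underside; axes as the cradle's (does not move with the clamp).
- clamp_grip (a point): Place to pinch the clamp's red cross handle: a round bar, diameter 12, length 120 mm, parallel to the hinge, 150 mm from it (at angle a: 150 cos a to the cradle's -x of the hinge, 150 sin a above it). The point lies on the bar's axis, 36 mm to +y of its middle, where the steel arm (24 mm wide, 8 mm thick) joins. Moves with the clamp.
- gauge: Loose gauge rod, about 100 g, lying level. Origin: on its axis, centre of the collar's stop face. Tip towards its -y: steel shank, diameter 9 mm (6 over the last 5), to y = -70 mm; brass collar, diameter 34, y = 0 to 8; blue square handle 16 x 16 mm, y = 8 to 88. A fixed wooden rest holds it in open notches at y = -35 and 78, axis 60 mm above the plate; lift it straight up 20 mm or more.
- gauge_handle (a point): Place to grip: on the axis of the blue handle, 45 mm behind the stop face; below it is 50 mm of free room down to the rest's board. Axes as the rod's.
- gauge_tip (a point): End of the rod's tip, on its axis, 70 mm ahead of the stop face. Axes as the rod's.
- magnifier: Fixed magnifier stand: round foot of diameter 84 mm, upright round lens with a dark rim, outer diameter 82 mm, centre 120 mm above the foot's underside. Origin: underside, below the lens. Its -x axis points out of the lens towards the robot.
- reading_point (a point): Reading point: 40 mm in front (magnifier's -x) of the lens's centre, at the same height. The gauge tip belongs here. Axes as the magnifier's.
- cup_a: Bystander: tarnished brass bearing cup, 48 mm across, 22 mm high; origin centre of underside.
- cup_b: Bystander: the other, identical bearing cup.
- bead: Bystander: bone spacer bead, 22 mm across, 16 mm high.
- band: Bystander: green enamel drum band, a ring 90 mm across, 24 mm high.
- punch: Bystander: stubby steel punch, 80 mm long, 14 mm thick, lying down.
- funnel: Bystander: brass funnel in a ring stand, 160 mm high, foot 110 x 90 mm.
Things that resemble listed ones, but are neither listed nor needed, are in the scene too. There is more than one size of the gauge; the job needs the middle-sized.

How it is judged:
On the way, in this order (a step that is already met when the one before it is completed fails the run):
1. the clamp is swung fully down (value of joint clamp below 0.06 rad), for 0.2 s.
2. the rod is in the axle tube with its collar against the mouth, the clamp down (value of joint clamp below 0.06 rad and x of gauge in the frame of tube_mouth between -0.005 and 0.005 m and z of gauge in the frame of tube_mouth between -0.005 and 0.005 m and y of gauge in the frame of tube_mouth below 0.003 m and angle between the y axis of gauge and the y axis of cradle, either way round below 0.1 rad and y of gauge_tip in the frame of tube_mouth below -0.06 m), for 0.2 s.
3. the rod is drawn right out of the tube (y of gauge_tip in the frame of tube_mouth above 0.008 m), for 0.1 s.
At the end, for the whole second after the job is handed in: Clamp within 0.06 rad of fully down; the gauge rod held still in the fingers (under 20 mm/s), touching nothing else, level within 0.12 rad, its tip end within 20 mm of the point 40 mm in front of the lens's centre (value of joint clamp below 0.06 rad and distance between gauge_tip and reading_point below 0.02 m and x of gauge_tip in the frame of magnifier below -0.02 m and angle between gauge's own y axis and vertical between 1.45 and 1.69 rad and height (world z) of gauge above 0.1 m and linear speed of gauge below 0.02 m/s and contact force between the fingers and gauge above 1 N and contact force between gauge and magnifier below 0.05 N and contact force between gauge and cradle below 0.05 N and contact force between gauge and band below 0.05 N and contact force between gauge and funnel below 0.05 N); the arm keeps its last pose, push and grip.
It fails at once if one of the other things on the plate shifted more than 30 mm (distance of any of cup_a, cup_b, bead, band, punch, funnel from where it was at the start of the episode above 0.03 m).
It fails at once if the rod is rammed against the drum or cradle (over 50 N) (contact force between gauge and cradle above 50 N).
It also fails if it takes over 72 s, if anything falls off the work surface, if the arm or the gripper's body presses on something with over 40 N, if the wrist force passes 120 N, or if a joint passes its speed limit or range.

## Working session

There is one attempt and no reset: what is moved stays moved. The work goes in short steps, Python scripts to look and compute and a tool call to move; the robot and the scene stay as the last step left them, time stands still between calls to the robot, and variables do not carry over. Pictures are saved under pics/ and viewed, and the job is handed in when it is done.

Besides the shell and the picture viewer there is one more tool, called after "Call:" as name(argument=value, ...), one argument or row to a line, values as JSON. send_rows: Moves the arm, as the interface text tells. Its arguments: {"type":"object","properties":{"increments":{"type":"array"},"hand":{"type":"number"},"squeeze":{"type":"number"}},"required":["increments"]}

```bash
mkdir -p pics; ls; cat > h.py <<'E'
import numpy as np,cv2
from workcell import bot
def snap(n,tag):
    s=bot.snapshot(n); cv2.imwrite(f'pics/{tag}.png',s['pixels']); np.savez(f'{tag}.npz',**s); return s
def load(tag): return dict(np.load(f'{tag}.npz'))
def w(s,u,v,d=None):
    d=s['depth'][int(v),int(u)] if d is None else d
    c=np.array([(u-s['cx'])/s['fx']*d,(v-s['cy'])/s['fy']*d,d]); return s['R'].T@(c-s['t'])
def onz(s,u,v,z):
    r=s['R'].T@np.array([(u-s['cx'])/s['fx'],(v-s['cy'])/s['fy'],1]); o=-s['R'].T@s['t']; return o+r*(z-o[2])/r[2]
def proj(s,X):
    c=s['R']@np.array(X)+s['t']; return c[0]/c[2]*s['fx']+s['cx'],c[1]/c[2]*s['fy']+s['cy']
def cloud(s):
    d=s['depth'];v,u=np.mgrid[:480,:640]
    c=np.stack([(u-s['cx'])/s['fx']*d,(v-s['cy'])/s['fy']*d,d],-1); P=(c-s['t'])@s['R']; P[d==0]=np.nan; return P
E
python3 - <<'E'
from h import *
for n in('scene','top','wrist'):
    s=snap(n,n+'0'); print(n,s['fx'],s['R'].round(3).tolist(),(-s['R'].T@s['t']).round(3))
print(bot.observe(),bot.hold_point_z)
E
```

```text
pics
scene 435.7299918512098 [[0.052, 0.999, 0.011], [0.798, -0.035, -0.602], [-0.601, 0.04, -0.798]] [1.134 0.064 0.975]
top 585.2068139222617 [[0.037, -0.999, 0.007], [-0.972, -0.037, -0.23], [0.23, 0.002, -0.973]] [0.14  0.112 1.558]
wrist 371.64829954431775 [[0.258, -0.966, -0.002], [-0.913, -0.245, 0.328], [-0.317, -0.083, -0.945]] [ 0.25  -0.605  0.374]
{'time': 0.15, 'qpos': array([ 1.57319757,  0.50165807, -0.42682521,  1.55119913,  0.22078861,
        1.13826731, -0.21025782]), 'dq': array([-0.00046042, -0.0030816 , -0.00091453, -0.00241551, -0.00059808,
       -0.00055185,  0.00047679]), 'joint_torque': array([-7.31001099e-03, -5.70031679e+01, -5.82646161e+00, -2.81282276e+01,
        1.03748569e-02,  7.76698929e-03,  1.33304312e-05]), 'eef_pos': array([ 0.1674429 , -0.62752302,  0.23048571]), 'tcp_rot': array([[ 2.57921835e-01, -9.66165738e-01, -3.07809081e-04],
       [-9.66164644e-01, -2.57922007e-01,  1.45550785e-03],
       [-1.48565255e-03, -7.80130028e-05, -9.99998893e-01]]), 'force': array([-0.21901716, -0.13021513, -0.18174897]), 'wrist_torque': array([ 0.07345225, -0.02528441,  0.00836803]), 'opening': 0.08551173467480522} 0.0187
```

View pics/scene0.png

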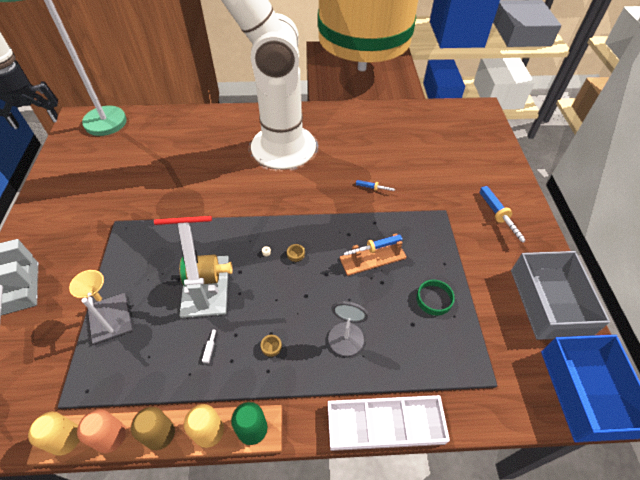

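View pics/top0.png

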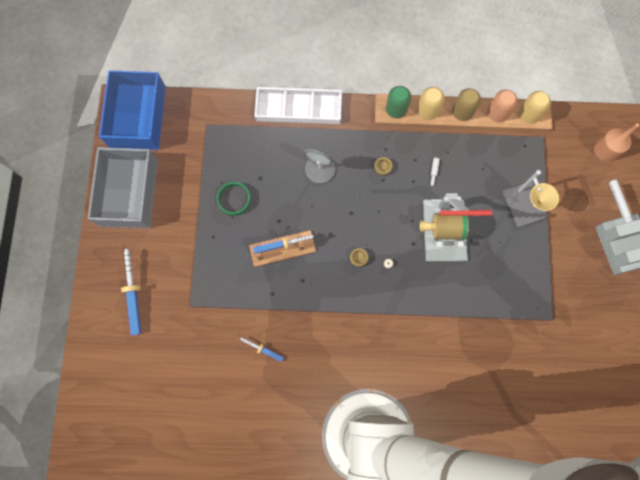

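```bash
python3 - <<'E'
from h import *
s=load('scene0');t=load('top0')
a=cv2.resize(s['pixels'][205:365,60:260],None,fx=3,fy=3,interpolation=2);cv2.imwrite('pics/c1.png',a)
b=cv2.resize(t['pixels'][180:280,400:500],None,fx=5,fy=5,interpolation=2);cv2.imwrite('pics/c2.png',b)
b=cv2.resize(t['pixels'][215:285,230:340],None,fx=6,fy=6,interpolation=2);cv2.imwrite('pics/c3.png',b)
b=cv2.resize(s['pixels'][220:370,310:460],None,fx=4,fy=4,interpolation=2);cv2.imwrite('pics/c4.png',b)
E
```

```text
(no output)
```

View pics/c1.png

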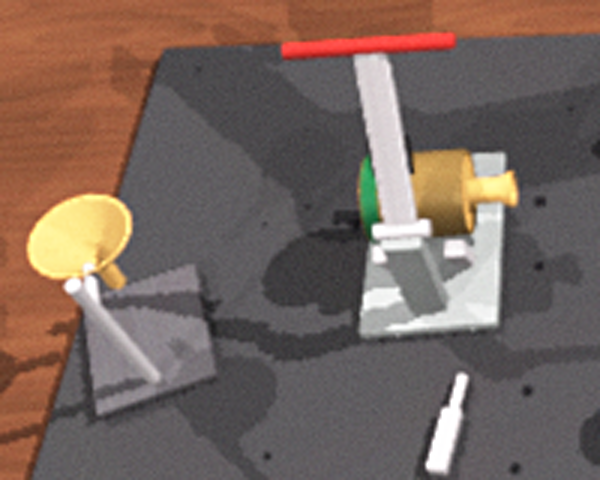

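View pics/c2.png

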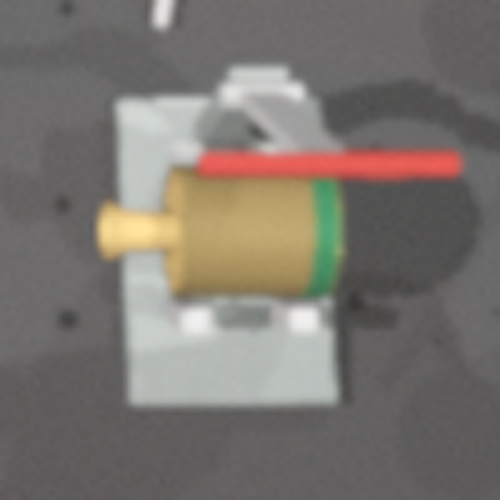

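View pics/c3.png

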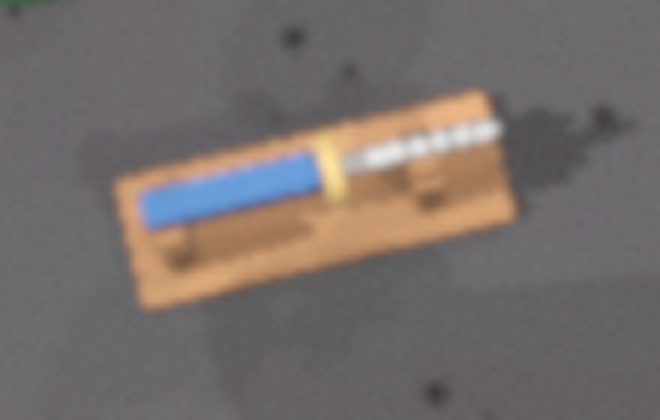

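View pics/c4.png

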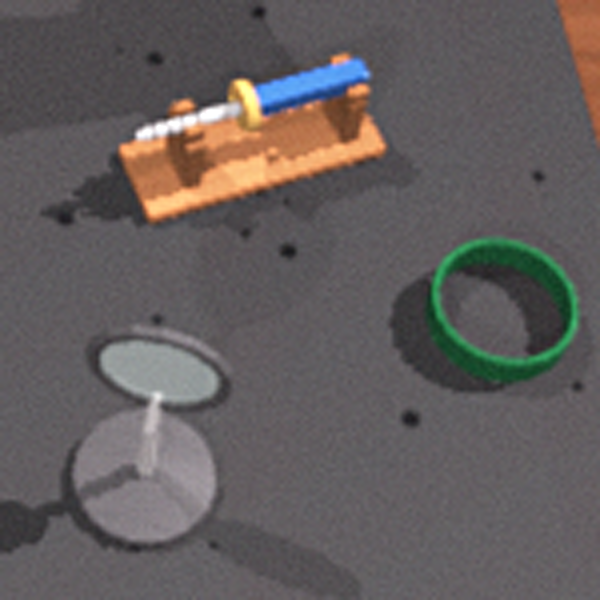

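```bash
cat > seg.py <<'E'
from h import *
def masks(s):
    h=cv2.cvtColor(s['pixels'],cv2.COLOR_BGR2HSV)
    r=lambda lo,hi:cv2.inRange(h,np.array(lo),np.array(hi))>0
    return dict(red=r((0,170,120),(6,255,255))|r((174,170,120),(180,255,255)),blue=r((100,120,80),(125,255,255)),brass=r((14,90,60),(30,255,255)))
E
python3 - <<'E'
from seg import *
np.set_printoptions(suppress=True,precision=4)
for n,boxes in dict(scene0=dict(red=(205,235,140,230),blue=(225,270,330,420),brass=(245,300,170,240)),top0=dict(red=(195,225,425,505),blue=(230,260,240,300),brass=(205,250,410,480))).items():
    s=load(n);P=cloud(s);M=masks(s)
    for c,(a,b,l,r) in boxes.items():
        m=np.zeros((480,640),bool);m[a:b,l:r]=M[c][a:b,l:r]
        v,u=np.nonzero(m);Q=P[m];ok=~np.isnan(Q[:,0]);Q=Q[ok]
        med=np.median(Q,0);Q2=Q[np.linalg.norm(Q-med,axis=1)<.12]
        d=np.linalg.svd(Q2-Q2.mean(0))[2][0]; pr=(Q2-Q2.mean(0))@d
        print(n,c,len(Q),'mean',Q2.mean(0),'dir',d,'rng',np.percentile(pr,[1,99]),'z',np.percentile(Q2[:,2],[2,50,98]))
        print('   px',u.min(),u.max(),v.min(),v.max())
E
```

```text
scene0 red 309 mean [ 0.5259 -0.1961  0.2584] dir [ 0.045  -0.999   0.0018] rng [-0.0586  0.0586] z [0.2525 0.2591 0.2621]
   px 154 211 216 224
scene0 blue 193 mean [0.4669 0.2751 0.0775] dir [ 0.3524 -0.9304  0.1011] rng [-0.0408  0.0359] z [0.0661 0.0793 0.0832]
   px 374 401 234 248
scene0 brass 669 mean [ 0.5452 -0.1647  0.099 ] dir [ 0.2718 -0.7651  0.5838] rng [-0.082   0.0601] z [0.06   0.1022 0.1184]
   px 179 232 254 283
  return _methods._mean(a, axis=axis, dtype=dtype,
  ret = um.true_divide(
<stdin>:9: RuntimeWarning: Mean of empty slice.
<stdin>:10: RuntimeWarning: Mean of empty slice.
Traceback (most recent call last):
IndexError: index -1 is out of bounds for axis 0 with size 0
```

```bash
python3 - <<'E'
from seg import *
np.set_printoptions(suppress=True,precision=4)
t=load('top0');h=cv2.cvtColor(t['pixels'],cv2.COLOR_BGR2HSV)
for n,p in dict(bar=(212,465),drum=(226,448),tube=(226,427),blue=(245,268),collar=(244,285),mag=(172,320),lens=(157,317)).items(): print(n,h[p],w(t,p[1],p[0]))
P=cloud(t)
# cradle base: z approx 0.012+?
m=(P[...,2]>.015)&(P[...,2]<.04);m[:, :410]=0;m[:,485:]=0;m[:185]=0;m[270:]=0
print(np.median(P[...,2][m]), m.sum())
m2=m.astype(np.uint8);cnts,_=cv2.findContours(m2,0,1);
for c in cnts:
  if cv2.contourArea(c)>200: print(cv2.minAreaRect(c))
# magnifier
for n in ('top0','scene0'):
  s=load(n);Q=cloud(s);
  m=(Q[...,2]>.08)&(Q[...,0]>.5)&(Q[...,0]<.9)&(Q[...,1]>.05)&(Q[...,1]<.3)
  v,u=np.nonzero(m); A=Q[m]; print(n,len(A),u.min(),u.max(),v.min(),v.max(),A.min(0),A.max(0))
  d=np.linalg.svd(A-A.mean(0))[2]; print(A.mean(0),d)
E
```

```text
bar [  1 159 233] [ 0.5229 -0.1964  0.2647]
drum [ 21 104 192] [ 0.5286 -0.1882  0.1142]
tube [ 22 100 255] [ 0.5331 -0.1388  0.0898]
blue [106 128 217] [0.469  0.2712 0.0801]
collar [ 21 100 248] [0.4732 0.2274 0.0805]
mag [150   3 149] [0.694  0.1461 0.0234]
lens [ 84   7 172] [0.6942 0.1529 0.1354]
0.020208379939147068 2297
((442.5733337402344, 246.1252899169922), (37.75331497192383, 55.38965606689453), 80.21759033203125)
((430.12591552734375, 202.06549072265625), (36.63764953613281, 41.35537338256836), 72.47443389892578)
top0 322 299 332 149 234 [0.5003 0.1137 0.0811] [0.7077 0.1923 0.1783]
[0.6922 0.1516 0.1378] [[-0.1863  0.1049 -0.9769]
 [-0.427  -0.9041 -0.0156]
 [-0.8848  0.4142  0.2132]]
scene0 622 331 367 301 328 [0.6821 0.1141 0.0801] [0.7091 0.1905 0.1745]
[0.6965 0.1527 0.1343] [[ 0.0295 -0.0489 -0.9984]
 [-0.2952 -0.9547  0.038 ]
 [ 0.955  -0.2935  0.0426]]
```

```bash
python3 - <<'E'
from seg import *
from scipy.optimize import least_squares
np.set_printoptions(suppress=True,precision=4)
for n in('top0','scene0'):
    s=load(n);P=cloud(s);h=cv2.cvtColor(s['pixels'],cv2.COLOR_BGR2HSV).astype(int)
    brass=(h[...,0]>12)&(h[...,0]<32)&(h[...,1]>70)
    reg=(P[...,0]>.45)&(P[...,0]<.63)&(P[...,2]>.06)&(P[...,2]<.14)
    m=brass&reg&(P[...,1]>-.3)&(P[...,1]<-.08)
    D=P[m]; print(n,m.sum(),D.min(0),D.max(0))
    # drum
    B=P[reg&(P[...,1]>-.22)&(P[...,1]<-.155)&brass]
    def f(p):
        ax=np.array([-np.sin(p[1]),np.cos(p[1])]); nx=np.array([ax[1],-ax[0]])
        q=(B[:,:2]-[p[0],-.19])@nx; return np.hypot(q,B[:,2]-p[2])-.035
    r=least_squares(f,[.53,.045,.082],loss='soft_l1',f_scale=.003); print('drum x at y=-.19, yaw, z',r.x,'n',len(B),np.median(abs(r.fun)))
    T=P[m&(P[...,1]>-.145)]; print('tube',len(T),np.median(T,0),T.min(0),T.max(0))
    red=((h[...,0]<5)|(h[...,0]>175))&(h[...,1]>130)&(P[...,2]>.2)&(P[...,1]<-.1)&(P[...,1]>-.35)
    R=P[red]; print('bar',R.min(0),R.max(0),np.median(R,0)); A=np.polyfit(R[:,1],R[:,0],1);print('slope',A)
    g=(h[...,0]>98)&(h[...,0]<128)&(h[...,1]>90)&(P[...,2]>.06)&(P[...,1]>.15)&(P[...,1]<.35)&(P[...,0]>.4)&(P[...,0]<.55)
    G=P[g];d=np.linalg.svd(G[:,:2]-G[:,:2].mean(0))[2][0];print('blue',len(G),G.mean(0),d,np.percentile((G[:,:2]-G[:,:2].mean(0))@d,[1,99]),np.median(G[:,2]))
    # gauge all above z .05
    g=(P[...,2]>.062)&(P[...,2]<.1)&(P[...,1]>.1)&(P[...,1]<.35)&(P[...,0]>.38)&(P[...,0]<.55)
    G=P[g];d=np.linalg.svd(G[:,:2]-G[:,:2].mean(0))[2][0];print('gauge',len(G),G.mean(0),d,np.percentile((G[:,:2]-G[:,:2].mean(0))@d,[0,100]))
    v,u=np.nonzero(g);print(u.min(),u.max(),v.min(),v.max())
    c=g&brass;C=P[c];print('collar?',len(C),np.median(C,0))
    # plate z
    q=P[(P[...,0]>.45)&(P[...,0]<.75)&(P[...,1]>-.05)&(P[...,1]<.1)];print('plate z',np.median(q[:,2]))
E
```

```text
top0 779 [ 0.5013 -0.2253  0.0647] [ 0.5665 -0.1217  0.1256]
drum x at y=-.19, yaw, z [0.5371 0.0418 0.0829] n 630 0.002106441812145945
tube 85 [ 0.5331 -0.1301  0.0906] [ 0.5203 -0.1444  0.0675] [ 0.5467 -0.1217  0.1007]
bar [ 0.5163 -0.2575  0.253 ] [ 0.5291 -0.1393  0.2682] [ 0.5224 -0.2023  0.2611]
slope [-0.0367  0.5152]
blue 155 [0.4647 0.2711 0.0806] [ 0.2753 -0.9614] [-0.0357  0.0362] 0.08042220029426612
gauge 430 [0.4722 0.2439 0.0779] [ 0.2873 -0.9578] [-0.0682  0.0893]
253 312 233 257
collar? 105 [0.4756 0.2263 0.0777]
plate z 0.013257593393339252
scene0 669 [ 0.4861 -0.2359  0.0606] [ 0.5728 -0.1209  0.1194]
drum x at y=-.19, yaw, z [0.5365 0.0678 0.0815] n 516 0.001101079741017065
tube 105 [ 0.539  -0.1295  0.09  ] [ 0.5196 -0.1448  0.0698] [ 0.5486 -0.1209  0.0988]
bar [ 0.5178 -0.2561  0.2507] [ 0.5327 -0.1367  0.2635] [ 0.5266 -0.1961  0.2589]
slope [-0.0458  0.5171]
blue 199 [0.4674 0.2748 0.0781] [-0.2836  0.9589] [-0.0357  0.0373] 0.07932516002805659
gauge 470 [0.4769 0.2445 0.0764] [-0.2731  0.962 ] [-0.0872  0.0701]
344 401 233 258
collar? 74 [0.4832 0.23   0.0798]
plate z 0.012411537987052053
```

Candidate gauges: the one in the rest (top px 285,243), the large one (130,292) and the small one (262,350). The one in the rest measures 158 mm overall and has a wooden rest under it, so it matches the middle size; crop c3/c4 confirms this. The clamp is at about 1.07 rad.

```bash
cat > plan.py <<'E'
from h import *
from scipy.spatial.transform import Rotation as Ro
np.set_printoptions(suppress=True,precision=4)
def tgt(yaw): # tool down, tool x at world yaw
    x=np.array([np.cos(yaw),np.sin(yaw),0]);z=np.array([0,0,-1.]);return np.c_[x,np.cross(z,x),z]
def plan(p1,yaw,n,p0=None,R0=None):
    o=bot.observe();p=np.array(o['eef_pos']) if p0 is None else np.array(p0);R=o['tcp_rot'] if R0 is None else R0
    p1=np.array(p1);rv=Ro.from_matrix(R.T@tgt(yaw)).as_rotvec()
    print('at',p,'d',(p1-p)*1000,'rv',rv,'per row deg',np.degrees(np.linalg.norm(rv))/n)
    R=R.copy();p=p.copy();out=[];d=(p1-p)/n
    for i in range(n):
        t=R.T@d*1000;out.append([round(a,1) for a in t]+[round(a,4) for a in rv/n]);R=R@Ro.from_rotvec(rv/n).as_matrix()
    print(out)
def st():
    o=bot.observe();print('t',o['time'],'p',o['eef_pos'],'q',o['qpos'],'F',o['force'],'M',o['wrist_torque'],'op',o['opening'],'\n',o['tcp_rot'])
E
python3 -c "
from plan import *
plan([.45,-.35,.42],.043,12)"
```

```text
at [ 0.1674 -0.6275  0.2305] d [282.5571 277.523  189.5143] rv [-0.0011  0.0012 -1.3529] per row deg 6.45974646891129
[[np.float64(-16.3), np.float64(-28.7), np.float64(-15.8), np.float64(-0.0001), np.float64(0.0001), np.float64(-0.1127)], [np.float64(-13.0), np.float64(-30.4), np.float64(-15.8), np.float64(-0.0001), np.float64(0.0001), np.float64(-0.1127)], [np.float64(-9.5), np.float64(-31.6), np.float64(-15.8), np.float64(-0.0001), np.float64(0.0001), np.float64(-0.1127)], [np.float64(-5.8), np.float64(-32.5), np.float64(-15.8), np.float64(-0.0001), np.float64(0.0001), np.float64(-0.1127)], [np.float64(-2.1), np.float64(-32.9), np.float64(-15.8), np.float64(-0.0001), np.float64(0.0001), np.float64(-0.1127)], [np.float64(1.6), np.float64(-33.0), np.float64(-15.8), np.float64(-0.0001), np.float64(0.0001), np.float64(-0.1127)], [np.float64(5.3), np.float64(-32.6), np.float64(-15.8), np.float64(-0.0001), np.float64(0.0001), np.float64(-0.1127)], [np.float64(8.9), np.float64(-31.8), np.float64(-15.8), np.float64(-0.0001), np.float64(0.0001), np.float64(-0.1127)], [np.float64(12.4), np.float64(-30.6), np.float64(-15.8), np.float64(-0.0001), np.float64(0.0001), np.float64(-0.1127)], [np.float64(15.8), np.float64(-29.0), np.float64(-15.8), np.float64(-0.0001), np.float64(0.0001), np.float64(-0.1127)], [np.float64(19.0), np.float64(-27.0), np.float64(-15.8), np.float64(-0.0001), np.float64(0.0001), np.float64(-0.1127)], [np.float64(21.9), np.float64(-24.7), np.float64(-15.8), np.float64(-0.0001), np.float64(0.0001), np.float64(-0.1127)]]
```

Call:
send_rows(
  increments=[
    [[-16,-29,-20,0,0,-0.113],[-13,-30,-20,0,0,-0.113],[-10,-32,-20,0,0,-0.113],[-6,-32,-20,0,0,-0.113],[-2,-33,-20,0,0,-0.113],[2,-33,-20,0,0,-0.113]],
  ],
  hand=45,
  squeeze=25,
)

```text
time: 0.9
eef_pos: [0.307, -0.4844, 0.3492]
tcp_rot: [[0.815, -0.579, -0.005], [-0.579, -0.815, 0.009], [-0.009, -0.004, -1.0]]
force: [0.0, -0.5, -0.1]
opening: 0.045
```

```bash
python3 -c "
from plan import *
st();plan([.50,-.17,.40],.043,8)"
```

```text
t 0.9 p [ 0.307  -0.4844  0.3492] q [ 1.4833  0.3085 -0.6621  1.5821  0.1914  1.3278  0.1786] F [ 0.0485 -0.5212 -0.0973] M [-0.0192 -0.0413 -0.0158] op 0.04501766080464188 
 [[ 0.8153 -0.579  -0.0051]
 [-0.5789 -0.8153  0.009 ]
 [-0.0094 -0.0043 -0.9999]]
at [ 0.307  -0.4844  0.3492] d [192.9925 314.3783  50.8019] rv [-0.0073  0.0076 -0.6604] per row deg 4.730664591774324
[[np.float64(-3.1), np.float64(-46.0), np.float64(-6.1), np.float64(-0.0009), np.float64(0.0009), np.float64(-0.0826)], [np.float64(0.7), np.float64(-46.1), np.float64(-6.2), np.float64(-0.0009), np.float64(0.0009), np.float64(-0.0826)], [np.float64(4.5), np.float64(-45.9), np.float64(-6.2), np.float64(-0.0009), np.float64(0.0009), np.float64(-0.0826)], [np.float64(8.3), np.float64(-45.4), np.float64(-6.2), np.float64(-0.0009), np.float64(0.0009), np.float64(-0.0826)], [np.float64(12.0), np.float64(-44.5), np.float64(-6.3), np.float64(-0.0009), np.float64(0.0009), np.float64(-0.0826)], [np.float64(15.6), np.float64(-43.4), np.float64(-6.3), np.float64(-0.0009), np.float64(0.0009), np.float64(-0.0826)], [np.float64(19.1), np.float64(-42.0), np.float64(-6.3), np.float64(-0.0009), np.float64(0.0009), np.float64(-0.0826)], [np.float64(22.5), np.float64(-40.2), np.float64(-6.3), np.float64(-0.0009), np.float64(0.0009), np.float64(-0.0826)]]
```

Call:
send_rows(
  increments=[
    [[-3,-46,-6,0,0,-0.083],[1,-46,-6,0,0,-0.083],[5,-46,-6,0,0,-0.083],[8,-45,-6,0,0,-0.083],[12,-45,-6,0,0,-0.083],[16,-43,-6,0,0,-0.083],[19,-42,-6,0,0,-0.083],[22,-40,-6,0,0,-0.083],[0,0,0,0,0,0]],
  ],
)

```text
time: 2.02
eef_pos: [0.5026, -0.155, 0.4011]
tcp_rot: [[0.997, 0.075, -0.004], [0.075, -0.997, 0.007], [-0.003, -0.007, -1.0]]
force: [-0.6, 0.2, -0.7]
opening: 0.045
```

```bash
python3 -c "
from plan import *
st();snap('wrist','w1');snap('scene','s1');plan([.524,-.16,.237],.043,4)"
```

```text
t 2.025 p [ 0.5026 -0.155   0.4011] q [ 1.0787  0.233  -0.9823  1.6052  0.1892  1.4128  0.153 ] F [-0.631   0.2439 -0.6889] M [-0.0446  0.0247 -0.0034] op 0.04500296724468552 
 [[ 0.9972  0.0747 -0.0038]
 [ 0.0747 -0.9972  0.0069]
 [-0.0032 -0.0072 -1.    ]]
at [ 0.5009 -0.1595  0.4001] d [  23.0968   -0.4914 -163.0954] rv [-0.0058  0.0058  0.0243] per row deg 0.3668165832661628
[[np.float64(6.0), np.float64(0.8), np.float64(40.7), np.float64(-0.0015), np.float64(0.0014), np.float64(0.0061)], [np.float64(5.9), np.float64(0.7), np.float64(40.7), np.float64(-0.0015), np.float64(0.0014), np.float64(0.0061)], [np.float64(5.9), np.float64(0.6), np.float64(40.8), np.float64(-0.0015), np.float64(0.0014), np.float64(0.0061)], [np.float64(5.8), np.float64(0.5), np.float64(40.8), np.float64(-0.0015), np.float64(0.0014), np.float64(0.0061)]]
```

View pics/w1.png

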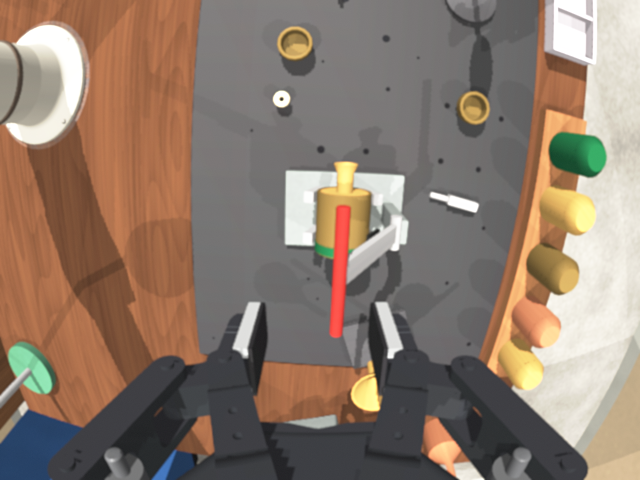

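The wrist view shows the red bar between the jaws (px 343,207 to 336,335). The clamp is still raised. I'll lower onto the +y part of the bar.

Call:
send_rows(
  increments=[
    [[6,1,41,-0.001,0.001,0.006],[6,1,41,-0.001,0.001,0.006],[6,1,41,-0.001,0.001,0.006],[6,0,30,-0.001,0.001,0.006],[0,0,9,0,0,0],[0,0,0,0,0,0]],
  ],
)

```text
time: 2.88
eef_pos: [0.5203, -0.1734, 0.2318]
tcp_rot: [[1.0, 0.022, -0.006], [0.022, -1.0, -0.003], [-0.006, 0.003, -1.0]]
force: [0.1, -0.0, 0.9]
opening: 0.0452
```

```bash
python3 -c "
from plan import *
st();snap('wrist','w2');snap('scene','s2')
s=load('s2');b=cv2.resize(s['pixels'][150:330,100:300],None,fx=3,fy=3);cv2.imwrite('pics/s2c.png',b)"
```

```text
t 2.875 p [ 0.5203 -0.1734  0.2318] q [ 0.9722  0.4224 -0.8907  1.7933  0.3688  1.1073 -0.0242] F [ 0.1156 -0.0296  0.8715] M [ 0.0206  0.0302 -0.0214] op 0.0452377076073939 
 [[ 0.9997  0.022  -0.0061]
 [ 0.022  -0.9998 -0.0032]
 [-0.0062  0.0031 -1.    ]]
```

View pics/s2c.png

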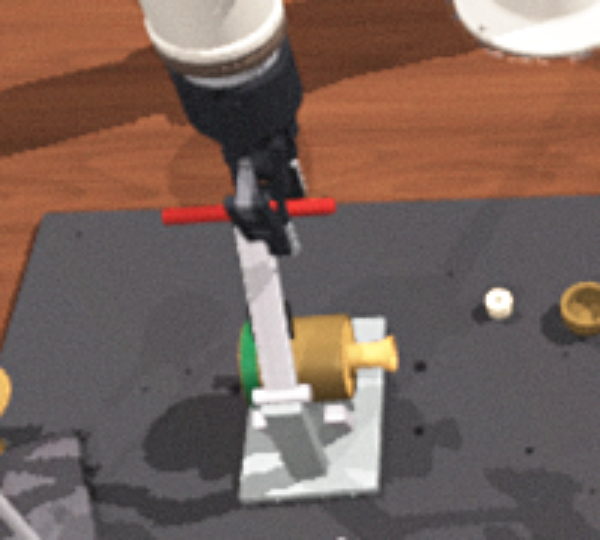

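View pics/w2.png

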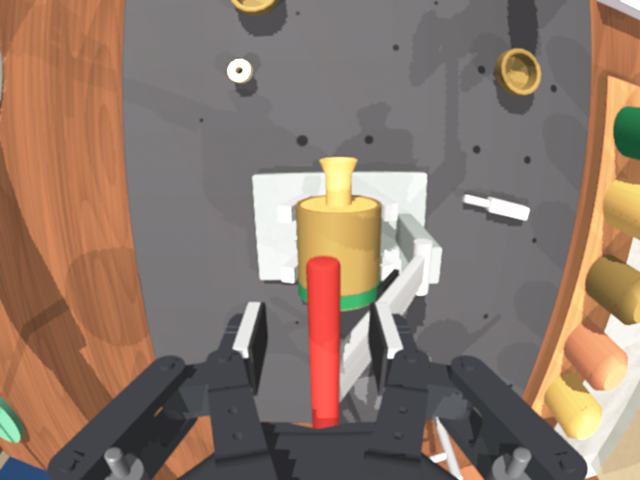

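Call:
send_rows(
  increments=[
    [[1,-9,-2,0,0,0],[1,-5,-2,0,0,0],[0,0,0,0,0,0]],
  ],
)

```text
time: 3.35
eef_pos: [0.5246, -0.1582, 0.2403]
tcp_rot: [[1.0, 0.022, 0.001], [0.022, -1.0, -0.007], [0.0, 0.007, -1.0]]
force: [-0.1, -0.0, -0.1]
opening: 0.045
```

Call:
send_rows(
  increments=[
    [[0,0,0,0,0,0],[0,0,0,0,0,0],[0,0,0,0,0,0],[0,0,0,0,0,0],[0,0,0,0,0,0]],
  ],
  hand=5,
  squeeze=20,
)

```text
time: 3.98
eef_pos: [0.5243, -0.1581, 0.2407]
tcp_rot: [[1.0, 0.023, -0.0], [0.023, -1.0, -0.007], [-0.0, 0.007, -1.0]]
force: [-1.4, 0.4, 2.2]
opening: 0.0113
```

```bash
python3 -c "
from plan import *
st();snap('wrist','w3')
p=bot.observe()['eef_pos'];g=p[[0,2]]+[0,.0187];print(g-[.597,.124],np.hypot(*(g-[.597,.124])),np.arctan2(g[1]-.124,.597-g[0]))"
```

```text
t 3.975 p [ 0.5243 -0.1581  0.2407] q [ 0.9544  0.4071 -0.9012  1.7912  0.3611  1.115  -0.0461] F [-1.4195  0.4235  2.2152] M [0.0649 0.1297 0.1503] op 0.011316999102929699 
 [[ 0.9997  0.0234 -0.    ]
 [ 0.0234 -0.9997 -0.0072]
 [-0.0002  0.0072 -1.    ]]
[-0.0728  0.1354] 0.15368145438004746 1.0776287224351018
```

View pics/w3.png

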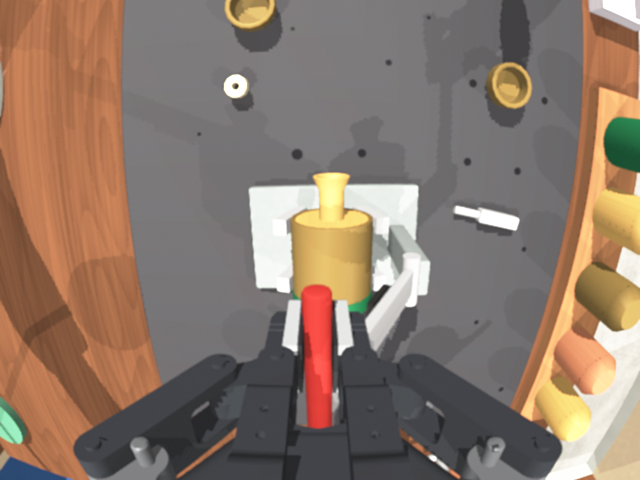

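Call:
send_rows(
  increments=[
    [[-11.6,0,7,0,0,0],[-11,0,8,0,0,0],[-10,0,9,0,0,0],[-9.3,0,9.8,0,0,0],[-8.4,0,10.6,0,0,0],[-7.4,0,11.3,0,0,0]],
  ],
)

```text
time: 4.78
eef_pos: [0.4666, -0.1606, 0.1831]
tcp_rot: [[1.0, 0.023, 0.008], [0.023, -1.0, -0.009], [0.007, 0.009, -1.0]]
force: [2.6, -0.2, 0.7]
opening: 0.0111
```

```bash
cat > arc.py <<'E'
from plan import *
st()
p=bot.observe()['eef_pos'];g=p[[0,2]]+[0,.0187];print('r',np.hypot(*(g-[.597,.124])));a=np.arctan2(g[1]-.124,.597-g[0]);print('a',a)
for b in np.arange(a,-.1,-.09): print(round(b,3),'tgt tcp x,z',.597-.15*np.cos(b),.124+.15*np.sin(b)-.0187)
E
python3 arc.py
```

```text
t 4.775 p [ 0.4666 -0.1606  0.1831] q [ 1.027   0.371  -0.8985  1.9807  0.3663  0.9467 -0.0313] F [ 2.5992 -0.1867  0.7493] M [-0.0794 -0.6236  0.1561] op 0.011086128250689128 
 [[ 0.9997  0.0234  0.0077]
 [ 0.0235 -0.9997 -0.0087]
 [ 0.0075  0.0089 -0.9999]]
r 0.15178965480964554
a 0.5377724828280176
0.538 tgt tcp x,z 0.4681722301103632 0.1821336235333385
0.448 tgt tcp x,z 0.4617879358777733 0.17024380429114738
0.358 tgt tcp x,z 0.4564981202921874 0.15782829521859015
0.268 tgt tcp x,z 0.45234560194558987 0.14498759407568407
0.178 tgt tcp x,z 0.4493639935388233 0.1318256403541062
0.088 tgt tcp x,z 0.4475774298024393 0.1184489739354466
-0.002 tgt tcp x,z 0.4470003721373025 0.1049658727005168
-0.092 tgt tcp x,z 0.4476374915562893 0.09148547607036497
```

Call:
send_rows(
  increments=[
    [[-4.5,0,12.5,0,0,0],[-5,0,12.5,0,0,0],[-4,0,12.8,0,0,0],[-3,0,13.2,0,0,0],[-1.8,0,13.4,0,0,0],[-0.6,0,13,0,0,0],[0,0,3,0,0,0]],
  ],
)

```text
time: 5.65
eef_pos: [0.4463, -0.1619, 0.0981]
tcp_rot: [[1.0, 0.024, 0.004], [0.024, -1.0, -0.011], [0.004, 0.011, -1.0]]
force: [-8.8, 2.0, 27.3]
opening: 0.0114
```

```bash
python3 arc.py
```

```text
t 5.65 p [ 0.4463 -0.1619  0.0981] q [ 0.9568  0.4732 -0.8056  2.0855  0.504   0.7745 -0.1399] F [-8.7826  1.9507 27.3144] M [0.0921 1.8286 0.1485] op 0.011364918319822916 
 [[ 0.9997  0.0238  0.0044]
 [ 0.0239 -0.9997 -0.0107]
 [ 0.0041  0.0108 -0.9999]]
r 0.15091456087040006
a -0.04796131149286234
-0.048 tgt tcp x,z 0.44717248848678104 0.09810856107887758
```

Call:
send_rows(
  increments=[
    [[0,0,0,0,0,0],[0,0,0,0,0,0]],
  ],
  hand=40,
)

```text
time: 5.9
eef_pos: [0.4455, -0.1617, 0.0968]
tcp_rot: [[1.0, 0.023, 0.003], [0.023, -1.0, -0.01], [0.002, 0.01, -1.0]]
force: [-0.2, -0.2, 0.2]
opening: 0.0401
```

Call:
send_rows(
  increments=[
    [[0,0,0,0,0,0],[0,0,-15,0,0,0],[0,0,-30,0,0,0],[0,0,-40,0,0,0],[0,0,-40,0,0,0],[0,0,-40,0,0,0]],
  ],
)

```text
time: 6.65
eef_pos: [0.4428, -0.1585, 0.2659]
tcp_rot: [[1.0, 0.025, -0.004], [0.025, -1.0, -0.005], [-0.004, 0.005, -1.0]]
force: [0.3, 0.0, -1.3]
opening: 0.0402
```

```bash
python3 -c "
from plan import *
st();snap('wrist','w4');s=snap('scene','s4');t=snap('top','t4')
for s in(s,t):
    P=cloud(s);h=cv2.cvtColor(s['pixels'],cv2.COLOR_BGR2HSV).astype(int)
    red=((h[...,0]<5)|(h[...,0]>175))&(h[...,1]>130)&(P[...,2]>.08)&(P[...,1]<-.1)&(P[...,1]>-.28)&(P[...,0]>.4)&(P[...,0]<.6)
    R=P[red];print(len(R),np.median(R,0) if len(R) else 0,R.min(0),R.max(0))
"
```

```text
t 6.65 p [ 0.4428 -0.1585  0.2659] q [ 1.1633  0.2135 -0.9854  1.9307  0.206   1.103   0.1191] F [ 0.2788  0.0122 -1.2986] M [-0.0292 -0.0032 -0.0184] op 0.04021840686976046 
 [[ 0.9997  0.0251 -0.0038]
 [ 0.0251 -0.9997 -0.0054]
 [-0.0039  0.0053 -1.    ]]
208 [ 0.4494 -0.2012  0.1282] [ 0.4391 -0.2589  0.1187] [ 0.4561 -0.1401  0.1343]
58 [ 0.4461 -0.169   0.13  ] [ 0.4142 -0.2345  0.123 ] [ 0.4518 -0.144   0.2828]
```

View pics/s4.png

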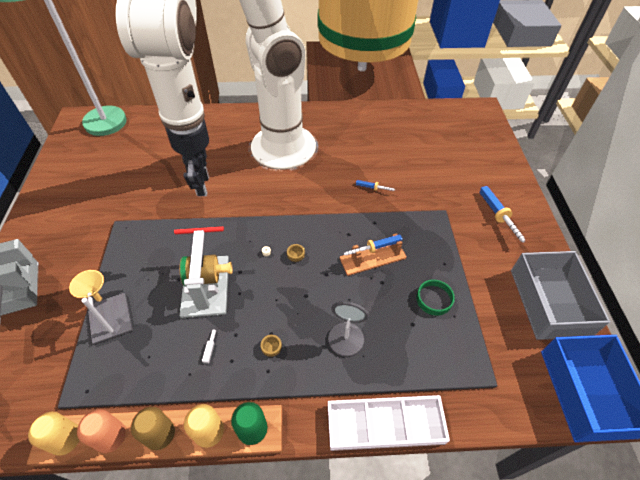

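View pics/w4.png

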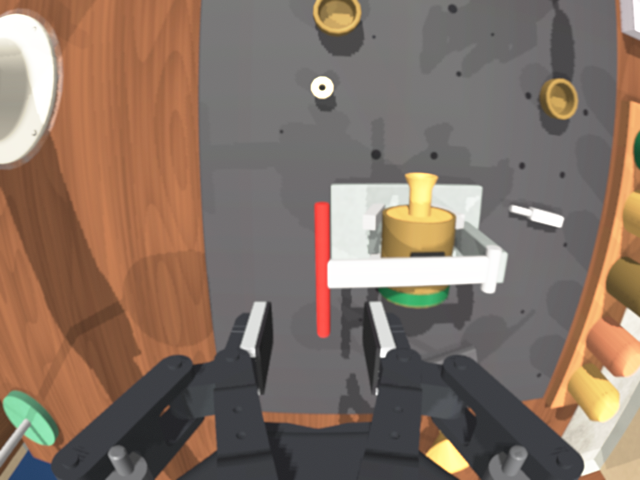

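Wrist view: the clamp lies level across the drum, with the bar at px 322,270. Its top surface is at z 0.130, which is the fully-down height. Next is the gauge.

```bash
python3 -c "
from plan import *
plan([.46,.25,.27],.284,10)"
```

```text
at [ 0.4446 -0.1592  0.2667] d [ 15.4443 409.19     3.3383] rv [ 0.0086  0.001  -0.2596] per row deg 1.4883321086198416
[[np.float64(2.5), np.float64(-40.9), np.float64(-0.7), np.float64(0.0009), np.float64(0.0001), np.float64(-0.026)], [np.float64(3.6), np.float64(-40.8), np.float64(-0.7), np.float64(0.0009), np.float64(0.0001), np.float64(-0.026)], [np.float64(4.7), np.float64(-40.7), np.float64(-0.6), np.float64(0.0009), np.float64(0.0001), np.float64(-0.026)], [np.float64(5.7), np.float64(-40.5), np.float64(-0.6), np.float64(0.0009), np.float64(0.0001), np.float64(-0.026)], [np.float64(6.8), np.float64(-40.4), np.float64(-0.5), np.float64(0.0009), np.float64(0.0001), np.float64(-0.026)], [np.float64(7.8), np.float64(-40.2), np.float64(-0.5), np.float64(0.0009), np.float64(0.0001), np.float64(-0.026)], [np.float64(8.9), np.float64(-40.0), np.float64(-0.5), np.float64(0.0009), np.float64(0.0001), np.float64(-0.026)], [np.float64(9.9), np.float64(-39.7), np.float64(-0.4), np.float64(0.0009), np.float64(0.0001), np.float64(-0.026)], [np.float64(10.9), np.float64(-39.5), np.float64(-0.4), np.float64(0.0009), np.float64(0.0001), np.float64(-0.026)], [np.float64(11.9), np.float64(-39.2), np.float64(-0.4), np.float64(0.0009), np.float64(0.0001), np.float64(-0.026)]]
```

Call:
send_rows(
  increments=[
    [[3,-41,-1,0.001,0,-0.026],[4,-41,-1,0.001,0,-0.026],[5,-41,-1,0.001,0,-0.026],[6,-40,-1,0.001,0,-0.026],[7,-40,-1,0.001,0,-0.026],[8,-40,-1,0.001,0,-0.026],[9,-40,-1,0.001,0,-0.026],[10,-40,0,0.001,0,-0.026],[11,-40,0,0.001,0,-0.026],[12,-30,0,0.001,0,-0.026],[0,0,0,0,0,0]],
  ],
  hand=50,
)

```text
time: 8.18
eef_pos: [0.457, 0.2512, 0.265]
tcp_rot: [[0.958, 0.286, -0.015], [0.286, -0.958, -0.0], [-0.014, -0.004, -1.0]]
force: [-0.1, -0.6, -0.1]
opening: 0.05
```

```bash
cat >> plan.py <<'E'
def wray(s,u,v):
    r=np.hypot(u-s['cx'],v-s['cy']);th=r/s['fx'];k=np.sin(th)/max(r,1e-9)
    return s['R'].T@np.array([(u-s['cx'])*k,(v-s['cy'])*k,np.cos(th)])
def wz(s,u,v,z):
    o=-s['R'].T@s['t'];r=wray(s,u,v);return o+r*(z-o[2])/r[2]
def wproj(s,X):
    c=s['R']@np.array(X)+s['t'];n=np.hypot(c[0],c[1]);th=np.arctan2(n,c[2]);return s['cx']+s['fx']*th*c[0]/n,s['cy']+s['fx']*th*c[1]/n
E
python3 -c "
from plan import *
st();snap('wrist','w5')"
```

```text
t 8.175 p [0.457  0.2512 0.265 ] q [ 0.3377  0.4099 -1.1127  1.8079  0.3852  1.1831 -0.6062] F [-0.1023 -0.5571 -0.1113] M [-0.0155  0.0275 -0.0181] op 0.049982403932184706 
 [[ 0.9582  0.2858 -0.0151]
 [ 0.2858 -0.9583 -0.    ]
 [-0.0145 -0.0043 -0.9999]]
```

View pics/w5.png

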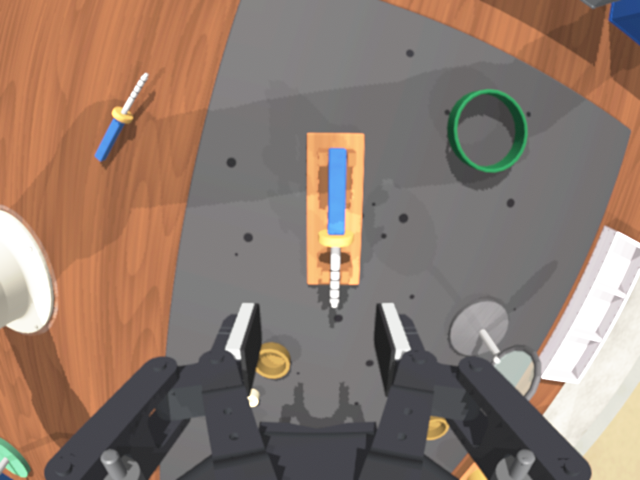

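```bash
python3 -c "
from plan import *
s=load('w5')
a=wz(s,334.5,306,.072);b=wz(s,338,150,.080);c=wz(s,335,235,.08);f=wz(s,335,247,.072)
print('tip',a,'end',b,'collarback',c,'face',f,np.linalg.norm(a-b))
d=(b-a)[:2];print('yaw',np.arctan2(-d[0],d[1]))
print('foot',wz(s,478,327,.015))
h=cv2.cvtColor(s['pixels'],cv2.COLOR_BGR2HSV)
m=cv2.inRange(h,(98,110,70),(128,255,255));m[:,:290]=0;m[:,380:]=0;m[:120]=0;m[260:]=0
v,u=np.nonzero(m);P=np.array([wz(s,x,y,.08) for x,y in zip(u,v)])[:,:2];mu=P.mean(0);dd=np.linalg.svd(P-mu)[2];print('blue',mu,dd[0],np.percentile((P-mu)@dd[0],[1,99]),np.percentile((P-mu)@dd[1],[1,99]))
"
```

```text
tip [0.5001 0.161  0.072 ] end [0.4556 0.3121 0.08  ] collarback [0.4764 0.2364 0.08  ] face [0.481  0.2225 0.072 ] 0.15766645795700335
yaw 0.2862417945226097
foot [0.7048 0.1518 0.015 ]
blue [0.4651 0.277 ] [-0.2801  0.96  ] [-0.0395  0.0371] [-0.0071  0.0071]
```

```bash
python3 -c "
from plan import *
plan([.4668,.272,.11],.285,4)"
```

```text
at [0.4571 0.2495 0.2647] d [   9.6745   22.4577 -154.7006] rv [-0.0029  0.0152  0.0029] per row deg 0.22554492156690437
[[np.float64(4.5), np.float64(-4.6), np.float64(38.6), np.float64(-0.0007), np.float64(0.0038), np.float64(0.0007)], [np.float64(4.4), np.float64(-4.6), np.float64(38.6), np.float64(-0.0007), np.float64(0.0038), np.float64(0.0007)], [np.float64(4.2), np.float64(-4.6), np.float64(38.7), np.float64(-0.0007), np.float64(0.0038), np.float64(0.0007)], [np.float64(4.0), np.float64(-4.7), np.float64(38.7), np.float64(-0.0007), np.float64(0.0038), np.float64(0.0007)]]
```

Call:
send_rows(
  increments=[
    [[4.5,-4.6,38,-0.001,0.004,0.001],[4.4,-4.6,38,-0.001,0.004,0.001],[4.2,-4.6,38,-0.001,0.004,0.001],[4,-4.7,25,-0.001,0.004,0.001],[0,0,8,0,0,0],[0,0,0,0,0,0]],
  ],
)

```text
time: 8.98
eef_pos: [0.4685, 0.2615, 0.1117]
tcp_rot: [[0.963, 0.269, -0.001], [0.269, -0.963, -0.009], [-0.003, 0.008, -1.0]]
force: [0.2, 0.0, 0.3]
opening: 0.0502
```

```bash
python3 -c "
from plan import *
plan([.4668,.272,.0535],.285,4);snap('wrist','w6')"
```

```text
at [0.4685 0.2615 0.1117] d [ -1.6932  10.5287 -58.214 ] rv [ 0.0082  0.0032 -0.0127] per row deg 0.22147029566016715
[[np.float64(0.3), np.float64(-2.8), np.float64(14.5), np.float64(0.002), np.float64(0.0008), np.float64(-0.0032)], [np.float64(0.3), np.float64(-2.7), np.float64(14.5), np.float64(0.002), np.float64(0.0008), np.float64(-0.0032)], [np.float64(0.3), np.float64(-2.7), np.float64(14.5), np.float64(0.002), np.float64(0.0008), np.float64(-0.0032)], [np.float64(0.3), np.float64(-2.7), np.float64(14.5), np.float64(0.002), np.float64(0.0008), np.float64(-0.0032)]]
```

View pics/w6.png

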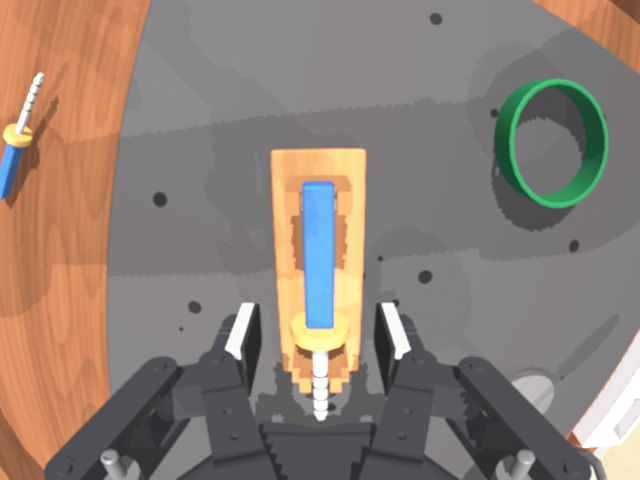

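Call:
send_rows(
  increments=[
    [[0,-7,0,0.003,0.001,-0.005],[0,-5,14,0.002,0.001,-0.004],[0,-3,15,0.001,0.001,-0.004],[0,-2,14,0.001,0,0],[0,0,8,0,0,0],[0,0,0,0,0,0]],
  ],
)

```text
time: 9.78
eef_pos: [0.465, 0.2792, 0.0592]
tcp_rot: [[0.959, 0.282, 0.004], [0.282, -0.959, 0.0], [0.004, 0.001, -1.0]]
force: [0.2, -0.2, -0.8]
opening: 0.0498
```

```bash
python3 -c "
from plan import *
plan([.4668,.272,.0535],.285,2)"
```

```text
at [0.465  0.2792 0.0592] d [ 1.8266 -7.1508 -5.7016] rv [ 0.0008 -0.0036  0.0006] per row deg 0.10654419131679795
[[np.float64(-0.1), np.float64(3.7), np.float64(2.9), np.float64(0.0004), np.float64(-0.0018), np.float64(0.0003)], [np.float64(-0.1), np.float64(3.7), np.float64(2.9), np.float64(0.0004), np.float64(-0.0018), np.float64(0.0003)]]
```

Call:
send_rows(
  increments=[
    [[0,3.5,3,0,-0.002,0],[0,3,2.5,0,-0.002,0],[0,0,0,0,0,0]],
  ],
)

```text
time: 10.15
eef_pos: [0.4676, 0.2724, 0.0538]
tcp_rot: [[0.96, 0.281, 0.0], [0.281, -0.96, -0.001], [0.0, 0.001, -1.0]]
force: [0.2, -0.3, 0.1]
opening: 0.0499
```

Call:
send_rows(
  increments=[
    [[0,0,0,0,0,0],[0,0,0,0,0,0],[0,0,0,0,0,0],[0,0,0,0,0,0],[0,0,0,0,0,0]],
  ],
  hand=5,
  squeeze=60,
)

```text
time: 10.78
eef_pos: [0.4677, 0.2723, 0.0544]
tcp_rot: [[0.96, 0.281, 0.001], [0.281, -0.96, -0.001], [0.001, 0.001, -1.0]]
force: [-0.3, -0.0, -1.0]
opening: 0.0153
```

```bash
python3 -c "
from plan import *
st();snap('wrist','w7')"
```

```text
t 10.775 p [0.4677 0.2723 0.0544] q [ 0.0779  0.6965 -0.8526  1.9384  0.7099  0.8375 -0.8796] F [-0.2892 -0.0203 -1.0245] M [-0.0726  0.0918 -0.0238] op 0.015263207336436527 
 [[ 0.9597  0.2809  0.001 ]
 [ 0.2809 -0.9597 -0.0009]
 [ 0.0007  0.0012 -1.    ]]
```

View pics/w7.png

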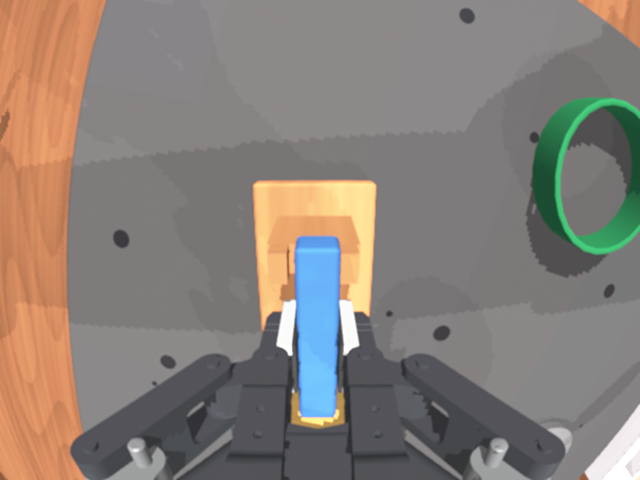

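Call:
send_rows(
  increments=[
    [[0,0,-10,0,0,0],[0,0,-20,0,0,0],[0,0,-30,0,0,0],[0,0,-35,0,0,0],[0,0,-35,0,0,0],[0,0,0,0,0,0]],
  ],
)

```text
time: 11.58
eef_pos: [0.4674, 0.2739, 0.1939]
tcp_rot: [[0.959, 0.283, 0.003], [0.283, -0.959, 0.001], [0.003, -0.0, -1.0]]
force: [0.8, 0.2, -1.4]
opening: 0.0148
```

```bash
python3 -c "
from plan import *
st();s=snap('scene','s8');snap('top','t8')
plan([.535,.04,.19],.043,6)
b=cv2.resize(s['pixels'][160:300,300:460],None,fx=4,fy=4);cv2.imwrite('pics/s8c.png',b)"
```

```text
t 11.575 p [0.4674 0.2739 0.1939] q [ 0.2132  0.5151 -1.0267  1.8511  0.5057  1.061  -0.7256] F [ 0.7611  0.1751 -1.3958] M [ 0.0791 -0.0201 -0.0057] op 0.014815211370320467 
 [[ 0.9591  0.2831  0.0033]
 [ 0.2831 -0.9591  0.001 ]
 [ 0.0034 -0.     -1.    ]]
at [0.4661 0.2722 0.1908] d [  68.9236 -232.2394   -0.808 ] rv [0.0015 0.0012 0.2436] per row deg 2.3262792635807075
[[np.float64(0.1), np.float64(40.4), np.float64(0.2), np.float64(0.0002), np.float64(0.0002), np.float64(0.0406)], [np.float64(1.7), np.float64(40.3), np.float64(0.2), np.float64(0.0002), np.float64(0.0002), np.float64(0.0406)], [np.float64(3.4), np.float64(40.2), np.float64(0.2), np.float64(0.0002), np.float64(0.0002), np.float64(0.0406)], [np.float64(5.0), np.float64(40.1), np.float64(0.2), np.float64(0.0002), np.float64(0.0002), np.float64(0.0406)], [np.float64(6.6), np.float64(39.8), np.float64(0.2), np.float64(0.0002), np.float64(0.0002), np.float64(0.0406)], [np.float64(8.2), np.float64(39.5), np.float64(0.1), np.float64(0.0002), np.float64(0.0002), np.float64(0.0406)]]
```

View pics/s8c.png

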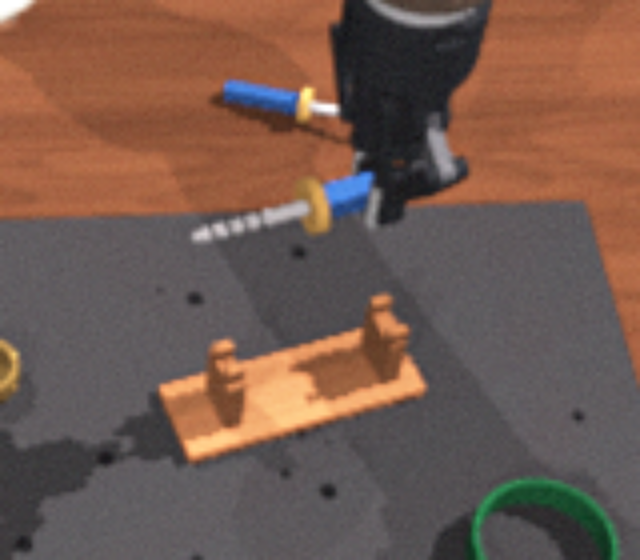

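Call:
send_rows(
  increments=[
    [[0,40,0,0,0,0.041],[2,40,0,0,0,0.041],[3,40,0,0,0,0.041],[5,40,0,0,0,0.041],[7,35,0,0,0,0.041],[8,20,0,0,0,0.041],[0,0,0,0,0,0]],
  ],
)

```text
time: 12.55
eef_pos: [0.5276, 0.058, 0.1831]
tcp_rot: [[0.999, 0.036, -0.016], [0.036, -0.999, -0.002], [-0.016, 0.002, -1.0]]
force: [-0.6, 0.1, -1.0]
opening: 0.0145
```

```bash
python3 -c "
from plan import *
plan([.531,.05,.0635],.043,6)"
```

```text
at [0.5276 0.058  0.1831] d [   3.4087   -7.9612 -119.6195] rv [ 0.0016  0.0156 -0.0073] per row deg 0.16530175942771977
[[np.float64(0.8), np.float64(1.3), np.float64(19.9), np.float64(0.0003), np.float64(0.0026), np.float64(-0.0012)], [np.float64(0.8), np.float64(1.3), np.float64(19.9), np.float64(0.0003), np.float64(0.0026), np.float64(-0.0012)], [np.float64(0.7), np.float64(1.3), np.float64(19.9), np.float64(0.0003), np.float64(0.0026), np.float64(-0.0012)], [np.float64(0.7), np.float64(1.3), np.float64(19.9), np.float64(0.0003), np.float64(0.0026), np.float64(-0.0012)], [np.float64(0.6), np.float64(1.3), np.float64(19.9), np.float64(0.0003), np.float64(0.0026), np.float64(-0.0012)], [np.float64(0.6), np.float64(1.3), np.float64(19.9), np.float64(0.0003), np.float64(0.0026), np.float64(-0.0012)]]
```

Call:
send_rows(
  increments=[
    [[1,0,20,0,0.003,-0.001],[1,0,20,0,0.003,-0.001],[1,0,20,0,0.003,-0.001],[1,0,20,0,0.003,-0.001],[0,0,20,0,0.003,-0.001],[0,0,12,0,0,0],[0,0,0,0,0,0]],
  ],
)

```text
time: 13.42
eef_pos: [0.5265, 0.0729, 0.0674]
tcp_rot: [[0.998, 0.06, -0.003], [0.06, -0.998, 0.007], [-0.003, -0.007, -1.0]]
force: [-0.1, 0.0, -1.6]
opening: 0.0149
```

```bash
python3 -c "
from plan import *
st();s=snap('scene','s9');t=snap('top','t9');w=snap('wrist','w9')
b=cv2.resize(s['pixels'][200:320,160:320],None,fx=5,fy=5,interpolation=2)[:600,:800];cv2.imwrite('pics/s9c.png',b)
b=cv2.resize(t['pixels'][170:290,340:500],None,fx=5,fy=5,interpolation=2)[:600,:800];cv2.imwrite('pics/t9c.png',b)"
```

```text
t 13.425 p [0.5265 0.0729 0.0674] q [ 0.4622  0.6455 -0.8278  1.9558  0.6365  0.8249 -0.6595] F [-0.098   0.0165 -1.5753] M [ 0.0704  0.0343 -0.051 ] op 0.014945407277911004 
 [[ 0.9982  0.0596 -0.0032]
 [ 0.0596 -0.9982  0.0066]
 [-0.0028 -0.0068 -1.    ]]
```

View pics/s9c.png

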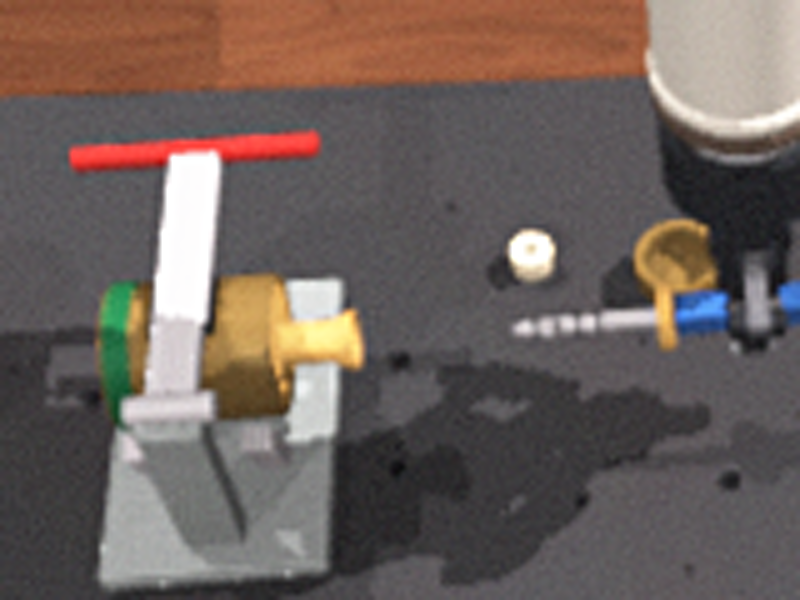

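View pics/t9c.png

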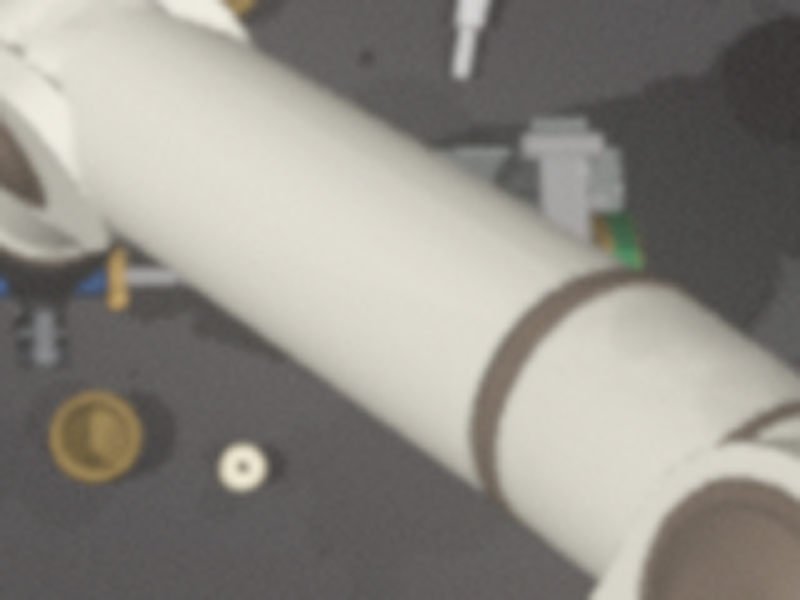

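View pics/w9.png

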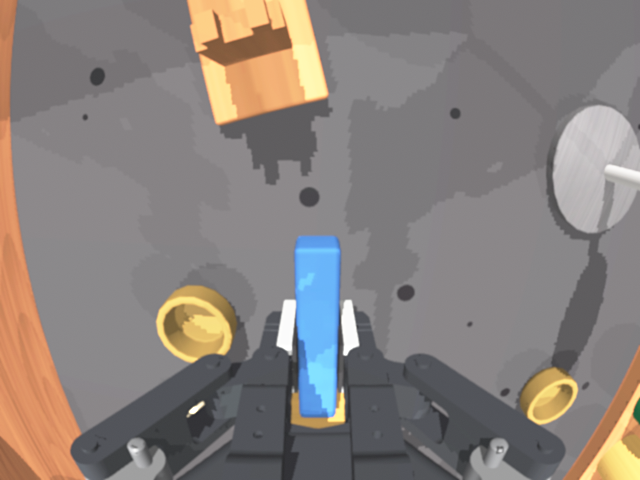

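```bash
python3 -c "
from plan import *
s=load('s9');o=bot.observe();R=o['tcp_rot'];p=o['eef_pos']
tip=p+R@[0,.115,-.0187];print('tip kin',tip,proj(s,tip),'collar',proj(s,p+R@[0,.045,-.0187]))
print('mouth',proj(s,[.534,-.1215,.082]))
P=cloud(s)
m=(P[...,2]>.07)&(P[...,2]<.11)&(P[...,0]>.48)&(P[...,0]<.57)&(P[...,1]>-.06)&(P[...,1]<.02)
Q=P[m];print(len(Q))
for a in np.arange(-.06,.015,.015):
  q=Q[(Q[:,1]>a)&(Q[:,1]<a+.015)]
  if len(q): print(round(a,3),len(q),np.median(q,0))
print('tip y min',Q[:,1].min())
m=(P[...,2]>.055)&(P[...,2]<.12)&(P[...,0]>.49)&(P[...,0]<.58)&(P[...,1]>-.16)&(P[...,1]<-.115)
Q=P[m]
for a in np.arange(-.16,-.115,.008):
  q=Q[(Q[:,1]>a)&(Q[:,1]<a+.008)]
  if len(q): print(round(a,3),len(q),np.median(q,0),q.min(0),q.max(0))
"
```

```text
tip kin [ 0.5346 -0.0426  0.0867] (np.float64(262.5416491817198), np.float64(265.2909702799762)) collar (np.float64(291.1481352808146), np.float64(262.75749265590275))
mouth (np.float64(230.37467813993862), np.float64(267.322957476526))
93
-0.045 17 [ 0.5338 -0.0367  0.0869]
-0.03 23 [ 0.5338 -0.0244  0.0873]
-0.015 24 [ 0.5328 -0.0072  0.088 ]
0.0 22 [0.5323 0.0072 0.0875]
tip y min -0.04197264350079463
-0.16 155 [ 0.5449 -0.1574  0.0918] [ 0.5022 -0.16    0.0565] [ 0.5787 -0.152   0.1196]
-0.152 30 [ 0.5415 -0.1477  0.0901] [ 0.5267 -0.1519  0.0764] [ 0.5454 -0.1441  0.0947]
-0.144 25 [ 0.5407 -0.1399  0.0902] [ 0.5287 -0.1439  0.08  ] [ 0.5462 -0.1361  0.0953]
-0.136 30 [ 0.5405 -0.1318  0.09  ] [ 0.5263 -0.1357  0.0794] [ 0.5473 -0.128   0.0957]
-0.128 46 [ 0.536  -0.1235  0.0869] [ 0.5227 -0.1278  0.0675] [ 0.5495 -0.1208  0.0982]
```

```bash
python3 -c "
from plan import *
plan([.5270,.045,.0635],.045,3)"
```

```text
at [0.5279 0.0723 0.0687] d [ -0.9108 -27.2843  -5.1854] rv [-0.0064  0.0001  0.0134] per row deg 0.2837139063924851
[[np.float64(-0.8), np.float64(9.1), np.float64(1.7), np.float64(-0.0021), np.float64(0.0), np.float64(0.0045)], [np.float64(-0.8), np.float64(9.1), np.float64(1.7), np.float64(-0.0021), np.float64(0.0), np.float64(0.0045)], [np.float64(-0.8), np.float64(9.1), np.float64(1.7), np.float64(-0.0021), np.float64(0.0), np.float64(0.0045)]]
```

Call:
send_rows(
  increments=[
    [[-1,9,2,-0.002,0,0.0045],[-1,8,2,-0.002,0,0.0045],[-0.5,6,1.5,-0.002,0,0.004],[0,0,0,0,0,0],[0,0,0,0,0,0]],
  ],
)

```text
time: 14.2
eef_pos: [0.5279, 0.046, 0.0642]
tcp_rot: [[0.999, 0.042, 0.003], [0.042, -0.999, -0.001], [0.003, 0.001, -1.0]]
force: [-1.1, 0.2, -0.4]
opening: 0.0146
```

```bash
cat > ins.py <<'E'
from plan import *
o=bot.observe();p=o['eef_pos'];R=o['tcp_rot'];c=np.array([-.045,.999,0])
tip=p+R@[0,.115,-.0187];f=p+R@[0,.045,-.0187];m=np.array([.534,-.1215,.082])
print('t',o['time'],'p',p,'F',o['force'],'M',o['wrist_torque'],'op',o['opening'])
X=np.array([.999,.045,0])
for n,q in(('tip',tip),('face',f)): print(n,'x %.1f y %.1f z %.1f mm'%tuple(1000*np.array([(q-m)@X,(q-m)@c,q[2]-m[2]])))
ry=-R[:,1];print('yaw err',np.arctan2(-ry[0],ry[1])-.045,'pitch',ry[2])
E
python3 ins.py
```

```text
t 14.2 p [0.5279 0.046  0.0642] F [-1.1382  0.2377 -0.4088] M [ 0.0291 -0.0231  0.017 ] op 0.01464744306668743
tip x 1.1 y 52.7 z 1.1 mm
face x 1.3 y 122.7 z 1.0 mm
yaw err -0.003240333915119034 pitch -0.0011746314960689615
```

Call:
send_rows(
  increments=[
    [[-0.5,10,0.3,0,0,-0.001],[-0.5,10,0.3,0,0,-0.001],[0,10,0.2,0,0,0],[0,7,0,0,0,0],[0,0,0,0,0,0],[0,0,0,0,0,0]],
  ],
)

```text
time: 14.95
eef_pos: [0.5287, 0.006, 0.0634]
tcp_rot: [[0.999, 0.043, 0.003], [0.043, -0.999, -0.001], [0.003, 0.001, -1.0]]
force: [0.3, 0.1, -1.5]
opening: 0.015
```

```bash
python3 ins.py; python3 -c "
from plan import *
s=snap('scene','s10')
b=cv2.resize(s['pixels'][230:300,180:280],None,fx=8,fy=8,interpolation=2);cv2.imwrite('pics/s10c.png',b)"
```

```text
t 14.95 p [0.5287 0.006  0.0634] F [ 0.315   0.0976 -1.5237] M [ 0.0376 -0.0155 -0.0312] op 0.015039042684325054
tip x 0.1 y 12.6 z 0.3 mm
face x 0.3 y 82.6 z 0.2 mm
yaw err -0.001763208670116305 pitch -0.001160010921746887
```

View pics/s10c.png

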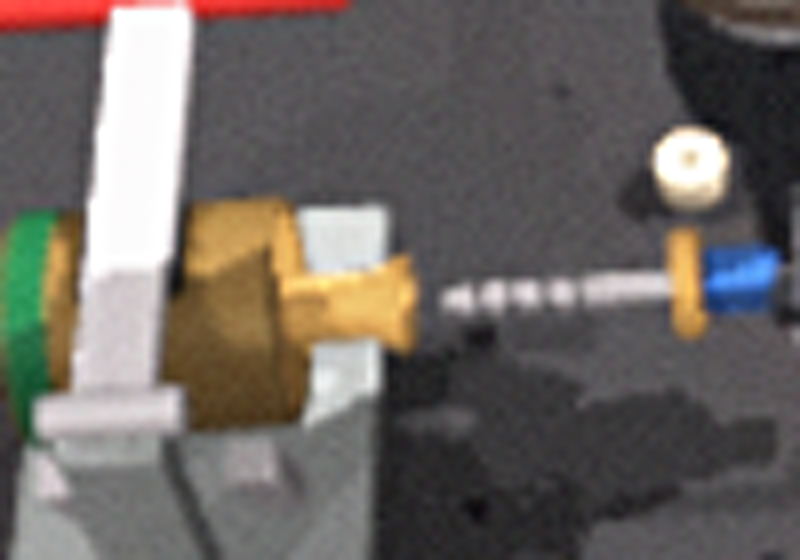

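The tip (px ~236,267) lines up with the tube rim centre (px ~231.5,267.8) to about 1 mm. I'll insert slowly.

Call:
send_rows(
  increments=[
    [[0,6,0,0,0,0],[0,6,0,0,0,0],[0,6,0,0,0,0],[0,6,0,0,0,0],[0,6,0,0,0,0],[0,0,0,0,0,0]],
  ],
)

```text
time: 15.75
eef_pos: [0.5301, -0.0259, 0.0634]
tcp_rot: [[0.999, 0.044, 0.003], [0.044, -0.999, -0.001], [0.003, 0.001, -1.0]]
force: [0.5, -0.3, -2.2]
opening: 0.0149
```

```bash
python3 ins.py
```

```text
t 15.75 p [ 0.5301 -0.0259  0.0634] F [ 0.4978 -0.2574 -2.2089] M [0.0832 0.0422 0.0227] op 0.014881748106579067
tip x 0.2 y -19.3 z 0.3 mm
face x 0.3 y 50.7 z 0.2 mm
yaw err -0.001152163416090049 pitch -0.001413419429856583
```

Call:
send_rows(
  increments=[
    [[0,6,0,0,0,0],[0,6,0,0,0,0],[0,6,0,0,0,0],[0,6,0,0,0,0],[0,0,0,0,0,0]],
  ],
)

```text
time: 16.38
eef_pos: [0.5312, -0.0516, 0.0634]
tcp_rot: [[0.999, 0.044, 0.003], [0.044, -0.999, -0.001], [0.003, 0.001, -1.0]]
force: [0.6, -0.7, -1.6]
opening: 0.0147
```

```bash
python3 ins.py
```

```text
t 16.375 p [ 0.5312 -0.0516  0.0634] F [ 0.5886 -0.69   -1.6068] M [ 0.0568  0.0168 -0.0257] op 0.014668125487157992
tip x 0.2 y -45.0 z 0.3 mm
face x 0.2 y 25.0 z 0.2 mm
yaw err -0.0010907638049899165 pitch -0.0013707901829871736
```

Call:
send_rows(
  increments=[
    [[0,5,0,0,0,0],[0,5,0,0,0,0],[0,5,0,0,0,0],[0,3,0,0,0,0],[0,2,0,0,0,0],[0,0,0,0,0,0]],
  ],
)

```text
time: 17.12
eef_pos: [0.5322, -0.0727, 0.0635]
tcp_rot: [[0.999, 0.044, 0.003], [0.044, -0.999, -0.001], [0.003, 0.001, -1.0]]
force: [0.6, 0.5, -0.9]
opening: 0.0152
```

```bash
python3 ins.py
```

```text
t 17.125 p [ 0.5322 -0.0727  0.0635] F [ 0.6479  0.5019 -0.8655] M [ 0.0262  0.0226 -0.0177] op 0.01518045132163873
tip x 0.2 y -66.1 z 0.3 mm
face x 0.3 y 3.9 z 0.3 mm
yaw err -0.0008770366133454624 pitch -0.0011315329218076467
```

Call:
send_rows(
  increments=[
    [[0,1.5,0,0,0,0],[0,1.5,0,0,0,0],[0,1,0,0,0,0]],
  ],
)

```text
time: 17.5
eef_pos: [0.5322, -0.0748, 0.0635]
tcp_rot: [[0.999, 0.046, 0.003], [0.046, -0.999, 0.001], [0.003, -0.001, -1.0]]
force: [-1.2, 3.0, -1.5]
opening: 0.0147
```

```bash
python3 ins.py
```

```text
t 17.5 p [ 0.5322 -0.0748  0.0635] F [-1.2198  2.9879 -1.5263] M [ 0.6955  0.0957 -0.0472] op 0.014711117620480411
tip x 0.3 y -68.3 z 0.1 mm
face x 0.3 y 1.7 z 0.2 mm
yaw err 0.0007429667361841877 pitch 0.0010931464108516788
```

Call:
send_rows(
  increments=[
    [[0,1.5,0,0,0,0],[0,1.5,0,0,0,0],[0,0.5,0,0,0,0]],
  ],
)

```text
time: 17.88
eef_pos: [0.5321, -0.0747, 0.0637]
tcp_rot: [[0.999, 0.049, 0.003], [0.049, -0.999, 0.005], [0.003, -0.005, -1.0]]
force: [-0.5, 2.5, -0.2]
opening: 0.0146
```

```bash
python3 ins.py;  python3 -c "
from plan import *
s=snap('scene','s11')
b=cv2.resize(s['pixels'][230:300,180:280],None,fx=8,fy=8,interpolation=2);cv2.imwrite('pics/s11c.png',b)"
```

```text
t 17.875 p [ 0.5321 -0.0747  0.0637] F [-0.4576  2.5026 -0.1672] M [ 0.4745  0.1674 -0.0275] op 0.01456236514762103
tip x 0.6 y -68.3 z -0.2 mm
face x 0.4 y 1.7 z 0.2 mm
yaw err 0.003737986368695788 pitch 0.005058275833921745
```

View pics/s11c.png

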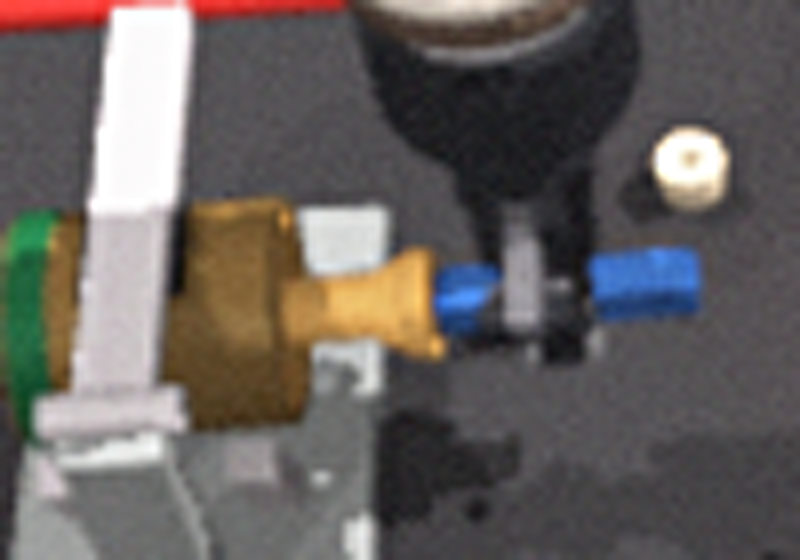

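Call:
send_rows(
  increments=[
    [[0,2.5,0,-0.003,0,0.003],[0,2.5,0,-0.003,0,0],[0,2.5,0,0,0,0],[0,2.5,0,0,0,0]],
  ],
)

```text
time: 18.42
eef_pos: [0.532, -0.0747, 0.0638]
tcp_rot: [[0.999, 0.052, 0.003], [0.052, -0.999, 0.011], [0.004, -0.011, -1.0]]
force: [-1.7, 8.0, 0.3]
opening: 0.0147
```

```bash
python3 ins.py
```

```text
t 18.425 p [ 0.532  -0.0747  0.0638] F [-1.6538  8.0313  0.3235] M [ 1.5657  0.3571 -0.1176] op 0.014716349353329702
tip x 0.9 y -68.3 z -0.8 mm
face x 0.4 y 1.7 z -0.0 mm
yaw err 0.007002849012312171 pitch 0.010774569044031094
```

It stops hard at 8 N with no further advance, and the picture shows the collar (px ~233,267) flush on the mouth. Now I'll draw it out.

Call:
send_rows(
  increments=[
    [[0,-3,0,-0.006,0,0.006],[0,-6,0,-0.005,0,0.003],[0,-8,0,0,0,0],[0,-8,0,0,0,0],[0,-8,0,0,0,0]],
  ],
)

```text
time: 19.05
eef_pos: [0.531, -0.0435, 0.0637]
tcp_rot: [[0.999, 0.04, 0.004], [0.04, -0.999, -0.005], [0.004, 0.005, -1.0]]
force: [0.4, -0.0, -0.8]
opening: 0.0149
```

```bash
python3 ins.py
```

```text
t 19.05 p [ 0.531  -0.0435  0.0637] F [ 0.3818 -0.0446 -0.786 ] M [-0.0092 -0.017  -0.0021] op 0.014941622776945619
tip x -0.2 y -36.8 z 0.9 mm
face x 0.2 y 33.2 z 0.6 mm
yaw err -0.0054391442413988245 pitch -0.0049201774329352315
```

Call:
send_rows(
  increments=[
    [[0,-8,0,0,0,0],[0,-8,0,0,0,0],[0,-8,0,0,0,0],[0,-8,0,0,0,0],[0,-10,0,0,0,0],[0,-12,0,0,0,0],[0,-12,0,0,0,0],[0,-12,0,0,0,0],[0,-12,0,0,0,0],[0,0,0,0,0,0]],
  ],
)

```text
time: 20.3
eef_pos: [0.527, 0.055, 0.0634]
tcp_rot: [[0.999, 0.042, 0.005], [0.042, -0.999, -0.004], [0.004, 0.004, -1.0]]
force: [-0.4, 0.7, -1.8]
opening: 0.0149
```

```bash
python3 ins.py; python3 -c "
from plan import *
s=load('w5')
import cv2
for n in ('top0','scene0'):
  s=load(n);b=s['pixels']
  P=cloud(s)
  # lens pts
  m=(P[...,2]>.09)&(P[...,2]<.18)&(P[...,0]>.62)&(P[...,0]<.76)&(P[...,1]>.09)&(P[...,1]<.21)
  A=P[m];c=(A.min(0)+A.max(0))/2;d=np.linalg.svd(A-A.mean(0))[2];print(n,len(A),A.min(0),A.max(0),'mid',c,'mean',A.mean(0),'n',d[2])
  m=(P[...,2]>.013)&(P[...,2]<.04)&(P[...,0]>.62)&(P[...,0]<.76)&(P[...,1]>.08)&(P[...,1]<.22)
  h=cv2.cvtColor(s['pixels'],cv2.COLOR_BGR2HSV)
  print('px lens',proj(s,c),'foot guess',proj(s,[.705,.152,.018]))
t=load('top0')['pixels'];cv2.imwrite('pics/m1.png',cv2.resize(t[135:195,285:355],None,fx=8,fy=8,interpolation=2))
t=load('scene0')['pixels'];cv2.imwrite('pics/m2.png',cv2.resize(t[290:365,310:385],None,fx=8,fy=8,interpolation=2))
"
```

```text
t 20.3 p [0.527  0.055  0.0634] F [-0.4183  0.6913 -1.7878] M [0.1536 0.0356 0.0249] op 0.0149302282363423
tip x 0.6 y 61.7 z 0.6 mm
face x 0.7 y 131.7 z 0.3 mm
yaw err -0.0026001468033704025 pitch -0.003896905692794159
top0 320 [0.6791 0.1137 0.0911] [0.7077 0.1898 0.1783] mid [0.6934 0.1518 0.1347] mean [0.6934 0.1513 0.1381] n [-0.9539  0.3     0.0097]
px lens (np.float64(317.44480322554887), np.float64(157.40775578051506)) foot guess (np.float64(318.03932722702837), np.float64(168.8555218307517))
scene0 606 [0.6821 0.1141 0.09  ] [0.7091 0.1905 0.1745] mid [0.6956 0.1523 0.1323] mean [0.6962 0.1528 0.1356] n [ 0.9558 -0.2933  0.0228]
px lens (np.float64(348.8458120218652), np.float64(312.2486330526699)) foot guess (np.float64(346.21332731682577), np.float64(338.6963766263967))
```

View pics/m1.png

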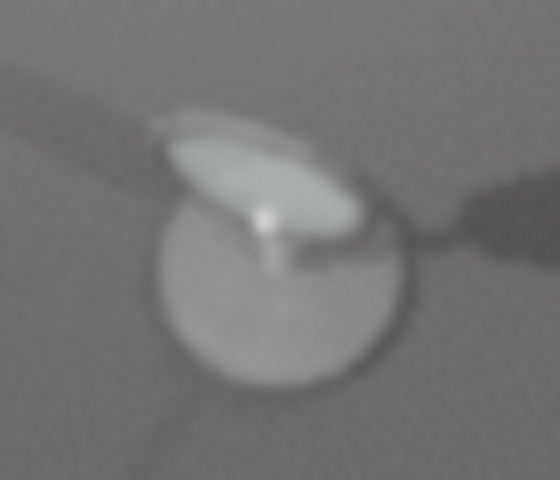

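View pics/m2.png

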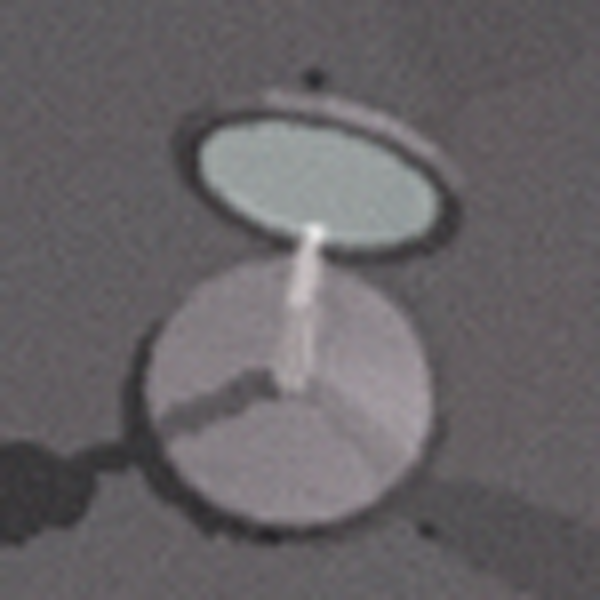

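```bash
python3 -c "
from plan import *
plan([.54,.28,.17],.70,9,p0=[.527,.055,.165])"
```

```text
at [0.527 0.055 0.165] d [ 13. 225.   5.] rv [ 0.0052 -0.0029 -0.6576] per row deg 4.186518334606201
[[np.float64(2.5), np.float64(-24.9), np.float64(-0.6), np.float64(0.0006), np.float64(-0.0003), np.float64(-0.0731)], [np.float64(4.3), np.float64(-24.7), np.float64(-0.6), np.float64(0.0006), np.float64(-0.0003), np.float64(-0.0731)], [np.float64(6.1), np.float64(-24.3), np.float64(-0.6), np.float64(0.0006), np.float64(-0.0003), np.float64(-0.0731)], [np.float64(7.9), np.float64(-23.8), np.float64(-0.6), np.float64(0.0006), np.float64(-0.0003), np.float64(-0.0731)], [np.float64(9.6), np.float64(-23.1), np.float64(-0.6), np.float64(0.0006), np.float64(-0.0003), np.float64(-0.0731)], [np.float64(11.2), np.float64(-22.4), np.float64(-0.6), np.float64(0.0006), np.float64(-0.0003), np.float64(-0.0731)], [np.float64(12.8), np.float64(-21.5), np.float64(-0.6), np.float64(0.0006), np.float64(-0.0003), np.float64(-0.0731)], [np.float64(14.4), np.float64(-20.5), np.float64(-0.6), np.float64(0.0006), np.float64(-0.0003), np.float64(-0.0731)], [np.float64(15.8), np.float64(-19.4), np.float64(-0.6), np.float64(0.0006), np.float64(-0.0003), np.float64(-0.0731)]]
```

Call:
send_rows(
  increments=[
    [[0,0,-15,0,0,0],[0,0,-30,0,0,0],[0,0,-30,0,0,0],[0,0,-20,0,0,0],[0,0,0,0,0,0]],
  ],
)

```text
time: 20.92
eef_pos: [0.527, 0.0531, 0.1638]
tcp_rot: [[0.999, 0.04, 0.005], [0.04, -0.999, -0.006], [0.005, 0.006, -1.0]]
force: [-0.0, -0.1, -1.6]
opening: 0.0145
```

Call:
send_rows(
  increments=[
    [[2,-25,-0.5,0,0,-0.073],[4,-25,-0.5,0,0,-0.073],[6,-24,-0.5,0,0,-0.073],[8,-24,-0.5,0,0,-0.073],[10,-23,-0.5,0,0,-0.073],[11,-22,-0.5,0,0,-0.073],[13,-21,-0.5,0,0,-0.073],[14,-20,-0.5,0,0,-0.073],[14,-15,-0.5,0,0,-0.06],[0,0,0,0,0,0],[0,0,0,0,0,0]],
  ],
)

```text
time: 22.3
eef_pos: [0.5358, 0.2698, 0.1538]
tcp_rot: [[0.767, 0.641, -0.012], [0.641, -0.768, -0.015], [-0.019, 0.004, -1.0]]
force: [-1.4, -0.8, -1.0]
opening: 0.015
```

```bash
cat > fin.py <<'E'
from plan import *
import sys
o=bot.observe();p=o['eef_pos'];R=o['tcp_rot']
r=np.array([.657,.164,.132]);tip=p+R@[0,.115,-.0187]
print('tip',tip,'err mm',(tip-r)*1000,'F',o['force'],'op',o['opening'])
Rt=tgt(.70);q=r-Rt@[0,.115,-.0187];print('goal tcp',q);plan(q,.70,int(sys.argv[1]))
E
python3 fin.py 5
```

```text
tip [0.6097 0.1818 0.173 ] err mm [-47.3015  17.7665  40.9568] F [-1.369  -0.795  -0.9611] op 0.014971158165823737
goal tcp [0.5829 0.252  0.1133]
at [0.5358 0.2698 0.1538] d [ 47.1511 -17.7992 -40.5203] rv [ 0.0038  0.0187 -0.0043] per row deg 0.22458498407123004
[[np.float64(5.1), np.float64(8.7), np.float64(8.0), np.float64(0.0008), np.float64(0.0037), np.float64(-0.0009)], [np.float64(5.1), np.float64(8.8), np.float64(8.1), np.float64(0.0008), np.float64(0.0037), np.float64(-0.0009)], [np.float64(5.0), np.float64(8.8), np.float64(8.1), np.float64(0.0008), np.float64(0.0037), np.float64(-0.0009)], [np.float64(5.0), np.float64(8.8), np.float64(8.1), np.float64(0.0008), np.float64(0.0037), np.float64(-0.0009)], [np.float64(5.0), np.float64(8.8), np.float64(8.1), np.float64(0.0008), np.float64(0.0037), np.float64(-0.0009)]]
```

Call:
send_rows(
  increments=[
    [[5,9,8,0.001,0.004,-0.001],[5,9,8,0.001,0.004,-0.001],[5,9,8,0.001,0.004,-0.001],[5,9,8,0.001,0.004,-0.001],[4,6,6,0,0.003,0],[0,0,0,0,0,0],[0,0,0,0,0,0]],
  ],
)

```text
time: 23.18
eef_pos: [0.5852, 0.2465, 0.1113]
tcp_rot: [[0.769, 0.639, -0.0], [0.639, -0.769, -0.002], [-0.001, 0.001, -1.0]]
force: [0.2, -1.0, 0.1]
opening: 0.0151
```

```bash
python3 fin.py 2;python3 -c "
from plan import *
s=snap('scene','s12');t=snap('top','t12');snap('wrist','w12')
cv2.imwrite('pics/s12c.png',cv2.resize(s['pixels'][230:370,290:450],None,fx=4,fy=4,interpolation=2))
cv2.imwrite('pics/t12c.png',cv2.resize(t['pixels'][120:240,250:410],None,fx=4,fy=4,interpolation=2))"
```

```text
tip [0.6586 0.1581 0.1301] err mm [ 1.6485 -5.911  -1.8744] F [ 0.1862 -1.0199  0.095 ] op 0.015050374727990286
goal tcp [0.5829 0.252  0.1133]
at [0.5852 0.2465 0.1113] d [-2.2495  5.4335  1.993 ] rv [ 0.001   0.0012 -0.0069] per row deg 0.20228416370412566
[[np.float64(0.9), np.float64(-2.8), np.float64(-1.0), np.float64(0.0005), np.float64(0.0006), np.float64(-0.0034)], [np.float64(0.9), np.float64(-2.8), np.float64(-1.0), np.float64(0.0005), np.float64(0.0006), np.float64(-0.0034)]]
```

View pics/s12c.png

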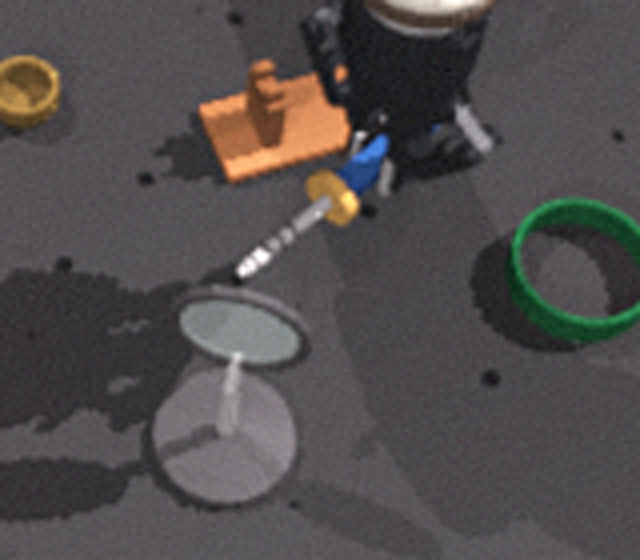

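View pics/t12c.png

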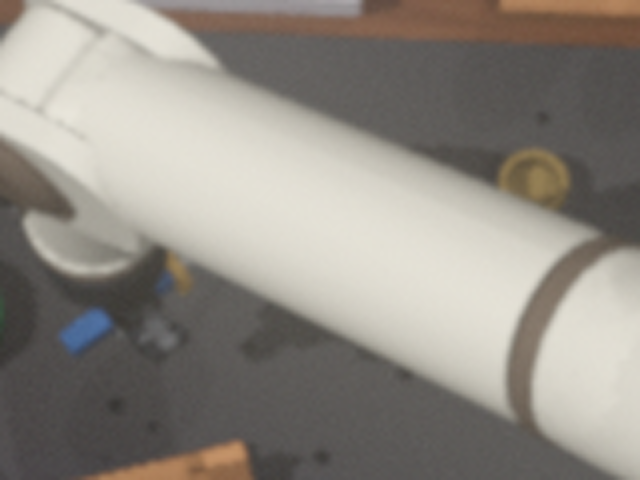

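Call:
send_rows(
  increments=[
    [[1,-3,-1,0,0,-0.003],[0.5,-2,-1,0,0,-0.002],[0,0,0,0,0,0],[0,0,0,0,0,0],[0,0,0,0,0,0],[0,0,0,0,0,0]],
  ],
)

```text
time: 24.08
eef_pos: [0.5828, 0.2525, 0.1145]
tcp_rot: [[0.765, 0.644, 0.001], [0.644, -0.765, -0.002], [0.0, 0.002, -1.0]]
force: [0.3, -0.2, -0.8]
opening: 0.0149
```

```bash
python3 fin.py 2;python3 -c "
from plan import *
s=snap('scene','s13');o=bot.observe();tip=o['eef_pos']+o['tcp_rot']@[0,.115,-.0187]
print('tip px kin',proj(s,tip),'collar',proj(s,o['eef_pos']+o['tcp_rot']@[0,.045,-.0187]),'dq',abs(o['dq']).max())
P=cloud(s);d=np.array([-.955,.297,0]);n=P-[.695,.152,.132]
m=(abs(P[...,2]-.132)<.02)&(P[...,0]>.6)&(P[...,0]<.67)&(abs(P[...,1]-.17)<.03);Q=P[m];print(len(Q),Q[np.argsort(Q[:,0])[-5:]])
h=cv2.cvtColor(s['pixels'],cv2.COLOR_BGR2HSV).astype(int)
red=((h[...,0]<5)|(h[...,0]>175))&(h[...,1]>130)&(P[...,2]>.08)&(P[...,1]<-.1)&(P[...,1]>-.28)&(P[...,0]>.4)&(P[...,0]<.6)
print('bar',np.median(P[red],0))
"
```

```text
tip [0.6568 0.1646 0.1335] err mm [-0.1575  0.6009  1.4851] F [ 0.2939 -0.1535 -0.826 ] op 0.014900978772679742
goal tcp [0.5829 0.252  0.1133]
at [0.5828 0.2525 0.1145] d [ 0.1476 -0.558  -1.2463] rv [ 0.0021 -0.      0.0002] per row deg 0.05973070538022939
[[np.float64(-0.1), np.float64(0.3), np.float64(0.6), np.float64(0.001), np.float64(-0.0), np.float64(0.0001)], [np.float64(-0.1), np.float64(0.3), np.float64(0.6), np.float64(0.001), np.float64(-0.0), np.float64(0.0001)]]
tip px kin (np.float64(352.89113113488054), np.float64(296.02343154996186)) collar (np.float64(374.45978091416987), np.float64(277.8077460680017)) dq 0.0017585831418101515
81 [[0.6557 0.1696 0.1312]
 [0.6558 0.1625 0.1364]
 [0.6559 0.1673 0.1316]
 [0.6562 0.165  0.1324]
 [0.6592 0.1647 0.1332]]
bar [ 0.4495 -0.201   0.1284]
```

View pics/s13.png

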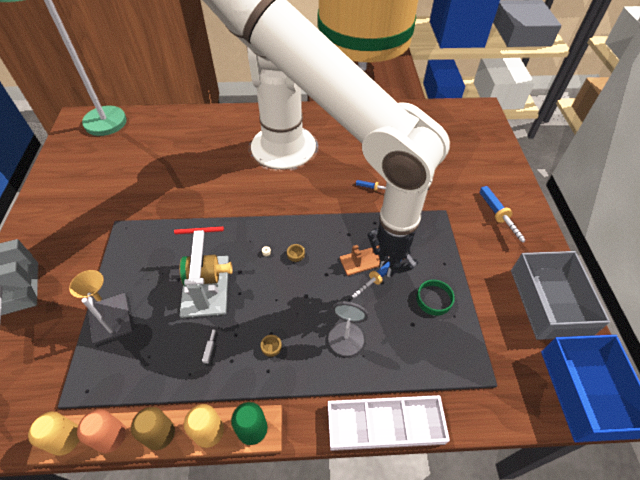

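The camera's measured tip (px 353,296) agrees with kinematics at (0.657, 0.165, 0.133). The clamp is down (px 198,230), the bystanders haven't moved, and the arm is still. I'm handing in.

```bash
python3 -c "
from workcell import bot
print(bot.sign_off())"
```

```text
the job is handed in; nothing more can be done
None
```

I ran the whole job and handed it in at about 24 s of the allowed 72 s. The hand-in reports no verdict, so I don't have the judged result.

- **Clamp:** I swung it down onto its stop (about 27 N at the tool). At the last check the bar's top surface was at z ≈ 0.128–0.130 m, which matches fully down.
- **Insertion:** I took the middle-sized rod from its rest and eased it into the axle tube. The collar stopped hard against the mouth at about 8 N and looked flush in the picture. I then drew it right out, to about 60 mm clear of the mouth.
- **Final hold:** The rod is level to about 0.002 rad and was still in a 15 mm grip. Its tip is at (0.657, 0.165, 0.133) m, within 2 mm of the reading point I worked out. Camera depth and arm kinematics agree on the tip to within about 3 mm.
- **Bystanders:** They look unmoved in the last overview picture; I did not measure each one.

Two readings disagreed slightly:
- **Stop position:** The collar stopped 1.7 mm before the mouth position I had estimated. That is within the 2 mm calibration error, and the hard stop and picture both say it was seated.
- **Magnifier foot:** Its centre measured about 10 mm farther from the robot than the lens centre. I used the lens itself as the reference.

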